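# Load the bobbin winder and switch it on under its guard

## Robot

A 7-joint arm with a two-finger parallel gripper is mounted at the origin on the work surface. World frame = base frame: x ahead of the robot, y to its left, z up, the work surface at z = 0. Lengths are in mm, angles in rad, forces in N, time in s.
With the tool pointing down it reaches from about 400 to 750 mm from the base axis. Payload 19.5 kg.
Tool frame: the origin (TCP) lies at the very end of the fingers, on their centre line; the grasp point (between the pads) lies 19 mm behind it; z points along the fingers, y is the direction in which the jaws open and shut (so a half turn about z gives the same grasp; the last joint's range is limited). The gripper opens to 85 mm and grips with 20 to 120 N. Pads are 22 mm wide; open, the fingers measure 114 mm over their backs; the gripper's body (76 mm by 85 mm) begins 54 mm behind the grasp point. The pads swing forward as they close: fully open they stand 13 mm farther back than shut.
Start: joints at [1.164, 0.707, -0.028, 1.485, 0.022, 0.951, -0.075], TCP at [205.13, -537.138, 231.268] pointing down, gripper open.
Joint ranges: [-2.71, 2.71], [-0.32, 2.16], [-1.57, 1.52], [0, 2.45], [-1.46, 4.6], [0, 2.02], [-2.83, 2.83]. Speed limits (rad/s): [1.89, 1.89, 2.57, 2.57, 3.01, 3.01, 3.01].

## Interface

Orientations are given as a unit quaternion [x, y, z, w].
In Python, from bench import * gives the robot as it stands. The module is installed in compiled form; this text tells all that it offers.
- The arm moves only by the tool drive_tool, never from a script. Its argument "moves" is one flat list of numbers, 7 for each row, row after row: the shift along the tool's x, y, z in cm, then the turn, a rotation vector about the tool's x, y, z in rad, then the opening, from 0 (shut) to 1 (fully open). In form: [x, y, z, ax, ay, az, gripper, x, y, z, ax, ay, az, gripper, ...]. A call has exactly 10 rows; each row is the pose to reach, as a shift and turn from the pose commanded when the call began, along the tool's axes at that moment; what a row does not reach only later rows make up. A row lasts 1/10 s, in which the tool goes at most 50 mm and 8.59 degrees, less where a joint would pass 70% of its speed; a pose out of reach is approached as far as the arm can. A call with a gripper value outside its range is refused whole. The fingers move at their own pace and stop on an object; "squeeze" is the grip in N (left out, the last holds). Time passes only in rows, so rows that repeat a pose let the fingers close, or fill a call up. It gives the time, the measured TCP pose, the force and the opening at its end, in the units of the state.
- observe(): the state, without advancing time (a new reading comes with each control period).
- snapshot(name): name is "scene" or "top" or "wrist"; returns a dict with "color" (480x640x3 uint8, red, green, blue), "vertical_fov" (degrees; the focal length in pixels is half the picture's height over the tangent of half this angle, whatever the lens; pixels are square), "cx", "cy" (the principal point, pixels), "rvec" (rotation vector, rad) and "tvec" (3), from world to camera coordinates, as OpenCV has them. Camera axes: x right, y down, z forward; pixel columns grow to the right and rows downward; lengths in mm; the calibration is good to about 2 mm. A picture is of the moment at which its call begins. There is no depth.
- close_job(): hands the job in, once; it reports no verdict.
The state is a dict: "time": time; "qpos": joint angles; "joint_velocities": joint speeds; "effort": joint torques, N m; "tcp_pos": TCP position; "ee_rot": TCP orientation; "ft_force": force on the tool from outside, world axes, zero at the start; "torque": the same for the moment, N m; "finger_gap": finger opening in mm.
Only numpy, scipy, OpenCV 4.12 (cv2) and the standard library are available. Lean on these libraries where they do the work, as an engineer would, in place of code of your own. Each camera call takes 0.05 s, during which the arm holds its last target.

## Task

Get the bobbin winder ready and running: take the wooden bobbin from its tray, stand it upright on the winder's drive spindle and turn it until it drops fully home on the drive plate. Then raise the hinged switch guard, throw the toggle beneath it all the way over to the back, and lower the guard shut again without letting it slam. Leave the other things on the bench where they are.

Things in the scene. Friction and masses are not known exactly. Their poses are not given: they have to be found in the camera images.
- bobbin_center (a point): Centre of the loose wooden bobbin (0.1 to 0.2 kg), 84 mm long along its own x axis: an eight-sided flange 60 mm across flats and 14 mm thick at each end, between them an eight-sided barrel 38 mm across flats, 56 mm long. Flats of flanges and barrel line up, two pairs of them square to its y and z axes. It starts lying on a flat in the tray; both ends are alike.
- bobbin_end (a point): Centre of the bobbin's +x end face. A 21 mm square hole, sides parallel to the bobbin's y and z, runs right through along x from here. On the bench it stands on either end; let go while an edge touches the bench within about 30 degrees of upright, it rights itself.
- tray_in (a point): Centre of the inner floor (5 mm above the bench) of the fixed open wooden tray that holds the bobbin: 110 mm (x) by 160 mm (y) outside, 58 mm high, walls 5 mm thick. The bobbin lies along the tray's x axis about midway across, its ends within 13 mm of the end walls. Past two thimbles the bench between tray and winder is free.
- seat (a point): Centre of the top of the winder's drive plate (62 mm disc, 76 mm above the bench), where the bobbin's lower end must rest; z is up along the spindle, x points from the winder's front (robot side) to its back, y to its left. A bobbin that is home has its centre 42 mm above this point.
- spindle_tip (a point): Top of the steel spindle, 68 mm above the seat. From the plate up: a square drive 18 mm across flats and 26 mm high, a round 18 mm pilot to 56 mm, a cone. The square stands at an unknown, unreported angle; a geared motor holds it against light turning (0.4 N m). A bobbin out of line stops on the square's shoulder, 26 mm too high, and drops once within about 10 degrees.
- deck (a point): Middle of the top of the fixed grey winder, 66 mm above the bench, 190 mm (x) by 290 mm (y), axes as the seat's. The spindle is 85 mm to its right (-y), the guarded switch 85 mm to its left. A thin thread guide 98 mm high stands on it 78 mm behind the spindle and up to 55 mm left of it.
- guard (a joint): Angle of the sheet-metal guard flap: 0 shut, 1.95 fully open, leaning back on its stop. The flap is 126 mm (front to back) by 112 mm with a 22 mm lip at its front, hinged at its back edge. The hinge is nearly free: left below upright it falls shut, past about 1.7 it drops back on its stop and stays open.
- guard_hinge (a point): Middle of the guard's hinge line, 114 mm above the table; axes as the seat's (x to the back of the winder, y along the hinge, z up).
- guard_bar (a point): Middle of the round pull bar on the guard flap, 10 mm thick and 80 mm long parallel to the hinge, on two thin legs, 33 mm clear above the flap's face. With the guard shut it lies 115 mm in front of the hinge line and 43 mm above it; it swings about that line with the flap.
- toggle (a joint): Angle of the bat toggle under the guard: 0 leaning to the front (off), 0.9 leaning to the back (on). It moves stiffly (about 2 N at its tip), starts within 0.1 of the front end, and stays where it is left.
- toggle_tip (a point): Tip of the bat toggle under the guard, 11 mm thick, 36 mm from its pivot, which is 4 mm above the deck, 62 mm in front of the guard's hinge line, midway along it. Around it stand side cheeks 48 mm high above the deck, 100 mm apart, and a front wall 26 mm high, 58 mm before the pivot.
- mushroom: Wooden darning mushroom standing on its 74 mm cap, 98 mm tall; origin at the centre of its underside. A bystander.
- teacup: Small white porcelain cup, 68 mm wide, 45 mm high; origin under its centre. A bystander.
- thimble_brass: Brass thimble 23 mm wide, 26 mm high, at the robot's end of the bench strip between tray and winder; origin under its centre. A bystander.
- thimble_glass: Violet glass thimble 26 mm wide, 30 mm high, also at that end of the strip; origin under its centre. A bystander.
- reel: Small wooden thread reel 36 mm wide, 44 mm high, standing left of the winder; origin under its centre. A bystander.
- tape_tin: Flat round tin 62 mm wide, 20 mm high, left of the winder; origin under its centre. A bystander.
Things that resemble listed ones, but are neither listed nor needed, are in the scene too. Leave any purple or yellow look-alike of the part that bears bobbin_center alone.

How it is judged (in metres and radians):
On the way, in this order (a step that is already met when the one before it is completed fails the run):
1. the bobbin is down home on the drive plate, keyed on the square, the guard still shut and the switch off (horizontal distance between bobbin_center and seat below 0.004 m and z of bobbin_center in the frame of seat between 0.037 and 0.046 m and value of joint guard below 0.1 rad and value of joint toggle below 0.3 rad), for 0.2 s.
2. the guard is raised past upright (value of joint guard above 1.6 rad), for 0.2 s.
3. the toggle is thrown to the back with the guard up (value of joint toggle above 0.75 rad and value of joint guard above 1 rad), for 0.2 s.
At the end, for the whole second after the job is handed in: The guard is shut (within 0.05 rad), the toggle is over to the back (beyond 0.75 of 0.9 rad), and the bobbin stands upright (within 0.08 rad) and at rest, home on the drive plate (centre within 4 mm of the spindle axis and 37 to 46 mm above the plate) (value of joint guard below 0.05 rad and value of joint toggle above 0.75 rad and horizontal distance between bobbin_center and seat below 0.004 m and z of bobbin_center in the frame of seat between 0.037 and 0.046 m and angle between the x axis of bobbin_center and the z axis of seat, either way round below 0.08 rad and linear speed of bobbin below 0.02 m/s); the robot touches nothing.
It fails at once if the guard slams: it swings down faster than 6 rad/s (velocity of joint guard below -6 rad/s).
It fails at once if a bystander on the bench is moved more than 30 mm (distance of any of mushroom, teacup, thimble_brass, thimble_glass, reel, tape_tin from where it was at the start of the episode above 0.03 m).
It also fails if it takes over 72 s, if anything falls off the work surface, if the arm or the gripper's body presses on something with over 40 N, if the wrist force passes 120 N, or if a joint passes its speed limit or range.

## Working session

There is one attempt and no reset: what is moved stays moved. The work goes in short steps, Python scripts to look and compute and a tool call to move; the robot and the scene stay as the last step left them, time stands still between calls to the robot, and variables do not carry over. Pictures are saved under pics/ and viewed, and the job is handed in when it is done.

Besides the shell and the picture viewer there is one more tool, called as a command line: name --argument value ..., lists and objects as JSON in quotes. drive_tool: Moves the arm, as the interface text tells. Its arguments: {"type":"object","properties":{"moves":{"type":"array","items":{"type":"number"}},"squeeze":{"type":"number"}},"required":["moves"]}

```bash
mkdir -p pics
python3 - <<'E'
from bench import *
import cv2,json
print(observe())
for n in ["scene","top","wrist"]:
    s=snapshot(n); cv2.imwrite(f"pics/{n}0.png",s["color"][:,:,::-1]); print(n,{k:v for k,v in s.items() if k!="color"})
E
```

```text
{'time': 0.0, 'qpos': array([ 1.164301  ,  0.70711066, -0.02762207,  1.4849685 ,  0.02200765,
        0.95091978, -0.07550567]), 'joint_velocities': array([ 0.00010219, -0.00013243,  0.00110004,  0.00079822,  0.00101704,
       -0.00199419,  0.00165367]), 'effort': array([ 1.41225115e-03, -8.83210230e+01,  1.23532858e+00, -2.36156791e+01,
        1.69080205e-02,  6.60970691e-03, -2.27968241e-05]), 'tcp_pos': array([ 205.04351803, -536.92217145,  230.83020591]), 'ee_rot': array([ 9.83411263e-01,  1.81389037e-01, -1.19084541e-04, -5.38784138e-04]), 'ft_force': array([-0.37749457, -0.13274325, -0.17782038]), 'torque': array([-0.00596497, -0.07527814, -0.00588738]), 'finger_gap': 85.66444121713094}
scene {'vertical_fov': 47.64981764801132, 'cx': 320.16427558767765, 'cy': 249.1527706343046, 'rvec': array([ 1.1660517 ,  2.23966314, -1.08065584]), 'tvec': array([ 305.08831892, -120.59519411, 1590.88945894])}
top {'vertical_fov': 46.16613688582147, 'cx': 323.8016647410897, 'cy': 241.74238886333987, 'rvec': array([ 2.15014669, -2.21332146,  0.07475765]), 'tvec': array([ -47.17920774,  439.59625145, 1577.72005902])}
wrist {'vertical_fov': 63.56235211006533, 'cx': 316.8956122966165, 'cy': 237.146457367204, 'rvec': array([-2.39996152,  1.6514571 ,  0.2217359 ]), 'tvec': array([-575.20382498,  -34.80742484,  376.99842269])}
```

View pics/scene0.png

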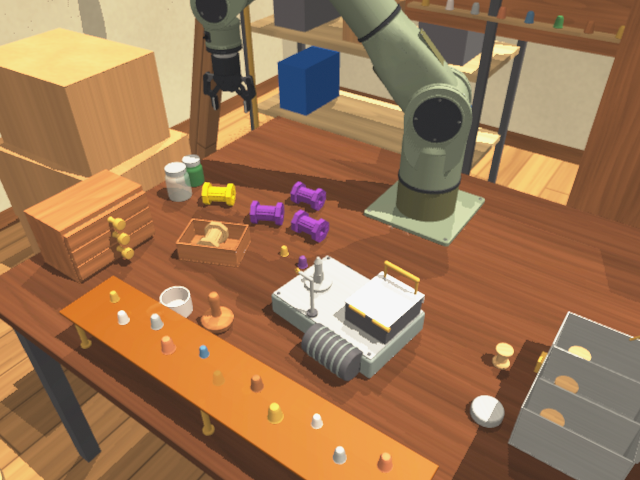

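View pics/top0.png

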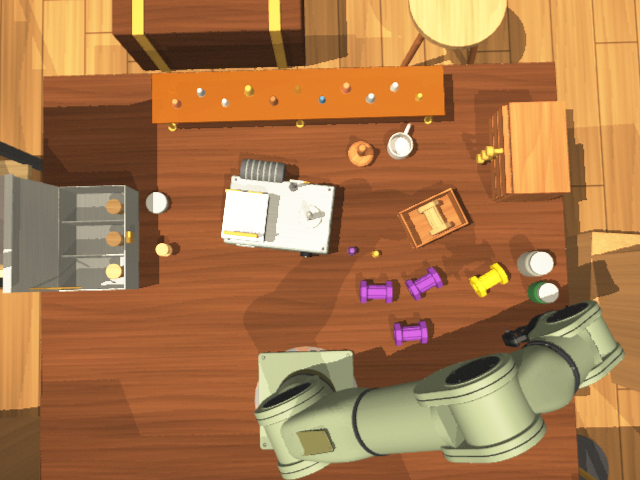

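View pics/wrist0.png

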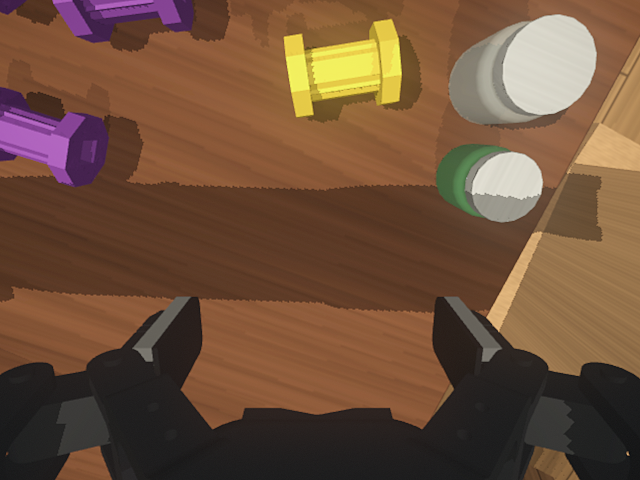

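```bash
cat > h.py <<'E'
import numpy as np,cv2
from bench import *
from scipy.spatial.transform import Rotation as R
def cam(s):
    f=240/np.tan(np.radians(s["vertical_fov"]/2)); Rm=cv2.Rodrigues(np.array(s["rvec"]))[0]; t=np.array(s["tvec"])
    K=np.array([[f,0,s["cx"]],[0,f,s["cy"]],[0,0,1]]); return K,Rm,t
def ray(s,u,v):
    K,Rm,t=cam(s); d=Rm.T@np.linalg.inv(K)@np.array([u,v,1.]); return -Rm.T@t,d
def onz(s,u,v,z):
    c,d=ray(s,u,v); return c+d*(z-c[2])/d[2]
def proj(s,P):
    K,Rm,t=cam(s); q=(K@(Rm@np.atleast_2d(P).T+t[:,None])).T; return q[:,:2]/q[:,2:]
def tri(obs): # list of (s,u,v)
    A=np.zeros((3,3));b=np.zeros(3)
    for s,u,v in obs:
        c,d=ray(s,u,v); d/=np.linalg.norm(d); M=np.eye(3)-np.outer(d,d); A+=M;b+=M@c
    return np.linalg.solve(A,b)
def crop(s,box,k,name):
    x0,y0,x1,y1=box; im=s["color"][y0:y1,x0:x1,::-1]; cv2.imwrite("pics/"+name,cv2.resize(im,None,fx=k,fy=k,interpolation=cv2.INTER_CUBIC))
E
python3 - <<'E'
from h import *
t=snapshot("top"); s=snapshot("scene")
import pickle; pickle.dump((t,s),open("cams.pkl","wb"))
crop(t,(210,150,480,270),2.9,"t1.png"); crop(s,(150,180,450,390),2.6,"s1.png")
for n,u,v in [("base",307,400),("tray",433,217),("winder",278,215),("thbrass",376,253),("mush",361,153),("cup",401,146),("reel",164,250)]: print(n,onz(t,u,v,0).round())
E
```

```text
base [-4. -0.  0.]
tray [ 501. -375.    0.]
winder [520.  69.   0.]
thbrass [ 403. -208.    0.]
mush [ 693. -175.    0.]
cup [ 710. -291.    0.]
reel [429. 398.   0.]
```

View pics/t1.png

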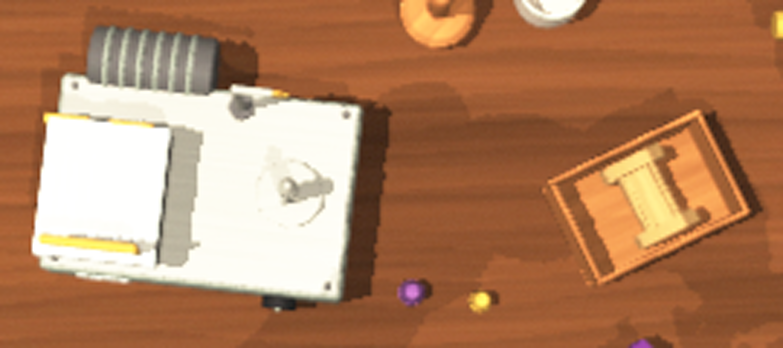

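View pics/s1.png

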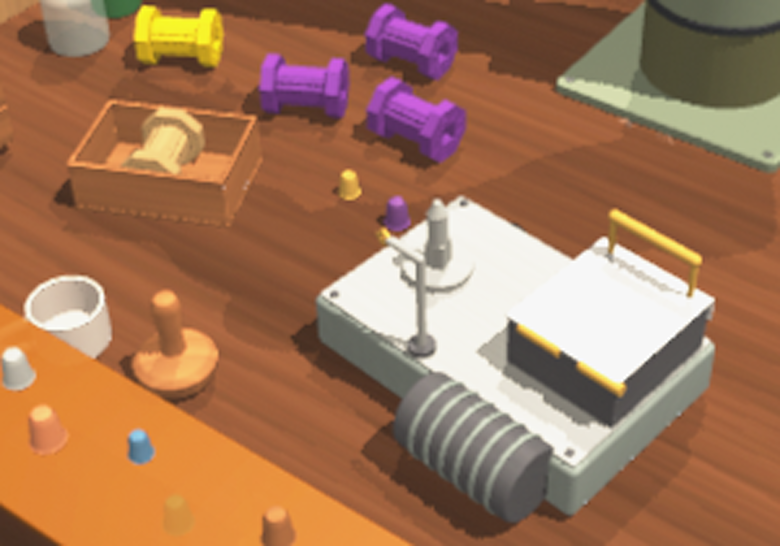

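Run:
```python
from h import *
import pickle
t,s=pickle.load(open("cams.pkl","rb"))
def tp(x,y,z): return onz(t,210+x/2.9,150+y/2.9,z)
tr=np.array([tp(x,y,58) for x,y in [(545,190),(702,111),(754,213),(600,285)]]);print("tray",tr.round(),tr.mean(0).round(1),[np.linalg.norm(tr[i]-tr[i-1]).round() for i in range(4)])
d=np.array([tp(x,y,66) for x,y in [(62,75),(360,103),(345,300),(42,270)]]);print("deck",d.round(),d.mean(0).round(1),[np.linalg.norm(d[i]-d[i-1]).round() for i in range(4)])
for i,j in [(3,2),(0,1)]: 
  v=d[i]-d[j]; print("yaw of winder y", np.degrees(np.arctan2(v[1],v[0]))-90)
for i,j in [(1,2),(0,3)]: 
  v=d[i]-d[j]; print("yaw of winder x", np.degrees(np.arctan2(v[1],v[0])))
  
for i,j in [(1,2),(0,3)]:
  v=tr[i]-tr[j]; print("yaw of tray x", np.degrees(np.arctan2(v[1],v[0])))
for i,j in [(0,1),(3,2)]:
  v=tr[i]-tr[j]; print("yaw of tray y", np.degrees(np.arctan2(v[1],v[0]))-90)
print("bobbin", tp(651,195,60))
print("bar",tp(42,240,157),tp(138,247,157))
# scene/top
print("tip tri",tri([(t,210+290/2.9,150+184/2.9),(s,150+436/2.6,180+204/2.6)]))
print("bar tri",tri([(t,210+90/2.9,150+244/2.9),(s,150+655/2.6,180+238/2.6)]))
print("thimb",tp(482,300,13),tp(412,292,15))
# masks: purple,yellow,bobbin on top
```

```text
tray [[ 502. -267.   58.]
 [ 573. -420.   58.]
 [ 474. -464.   58.]
 [ 409. -315.   58.]] [ 489.5 -366.6   58. ] [np.float64(104.0), np.float64(169.0), np.float64(109.0), np.float64(162.0)]
deck [[625. 190.  66.]
 [589. -93.  66.]
 [402. -73.  66.]
 [439. 212.  66.]] [513.5  59.1  66. ] [np.float64(187.0), np.float64(286.0), np.float64(188.0), np.float64(288.0)]
yaw of winder y -7.325338958367624
yaw of winder y -7.125536348477638
yaw of winder x -6.034421630011231
yaw of winder x -6.763570965298105
yaw of tray x 24.33956989141836
yaw of tray x 27.828181188209456
yaw of tray y 25.077872787920114
yaw of tray y 23.33057596206085
bobbin [ 493.62445317 -367.03165549   60.        ]
bar [458.46183121 195.51561294 157.        ] [449.70095155 110.06883831 157.        ]
tip tri [503.56033857 -25.20235163 139.7066921 ]
bar tri [453.04844989 154.67265066 154.584115  ]
thimb [ 400.74201733 -207.13382515   13.        ] [ 410.42772099 -139.04674916   15.        ]
```

```bash
cat >> h.py <<'E'
def down(yaw_deg):  # tool z down, tool x at yaw
    a=np.radians(yaw_deg)/2; return R.from_quat([np.cos(a),np.sin(a),0,0])
def rel(p,Rt,o=None):
    o=o or observe(); R0=R.from_quat(o["ee_rot"]); sh=R0.inv().apply(np.array(p)-o["tcp_pos"])/10; rv=(R0.inv()*Rt).as_rotvec()
    return sh.round(2),rv.round(3)
def yaw(o):
    x=R.from_quat(o["ee_rot"]).apply([1,0,0]); return np.degrees(np.arctan2(x[1],x[0]))
E
python3 - <<'E'
from h import *
w=snapshot("wrist");K,Rm,t=cam(w);o=observe();R0=R.from_quat(o["ee_rot"])
print("cam in tool",R0.inv().apply(-Rm.T@t-o["tcp_pos"]), "cam axes in tool",(R0.inv().as_matrix()@Rm.T).round(3))
print(rel([493,-367,190],down(25)))
E
```

```text
cam in tool [  66.28958242    0.20958432 -141.94658519] cam axes in tool [[ 0.001 -0.965 -0.264]
 [ 1.     0.     0.001]
 [-0.001 -0.264  0.965]]
(array([32.96, -5.61,  4.11]), array([-0.   ,  0.   , -0.072]))
```

drive_tool --moves '[4,-0.6,0.5,0,0,-0.01,1,8,-1.3,1,0,0,-0.02,1,12,-2,1.5,0,0,-0.03,1,16,-2.7,2,0,0,-0.04,1,20,-3.4,2.5,0,0,-0.05,1,24,-4.1,3,0,0,-0.06,1,28,-4.8,3.5,0,0,-0.07,1,31,-5.3,4,0,0,-0.07,1,33,-5.6,4.1,0,0,-0.07,1,33,-5.6,4.1,0,0,-0.07,1]' --squeeze 40

```text
time: 1.3
tcp_pos: [495.7, -364.7, 189.7]
ee_rot: [0.976, 0.217, 0.0, -0.001]
ft_force: [-0.3, 0.0, 0.6]
finger_gap: 85.5
```

Run:
```python
from h import *
w=snapshot("wrist"); cv2.imwrite("pics/w1.png",w["color"][:,:,::-1]); o=observe(); print(o["tcp_pos"],yaw(o),o["qpos"].round(3),o["ft_force"])
import pickle; pickle.dump(w,open("w1.pkl","wb"))
```

```text
[ 494.14641462 -366.22610687  189.89724197] 25.01673930039909 [ 0.582  0.817  0.008  1.382 -0.008  0.942 -0.542] [-0.77159994 -0.70270945  0.38174947]
```

View pics/w1.png

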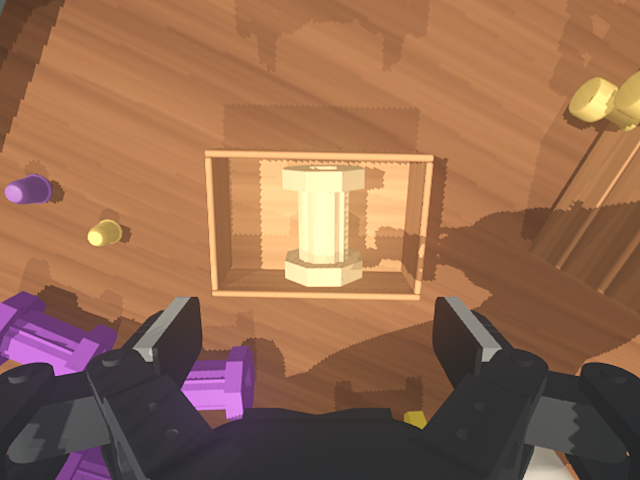

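Run:
```python
from h import *
import pickle
w=pickle.load(open("w1.pkl","rb")); crop(w,(200,140,445,305),3.2,"w1z.png")
```

```text
(no output)
```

View pics/w1z.png

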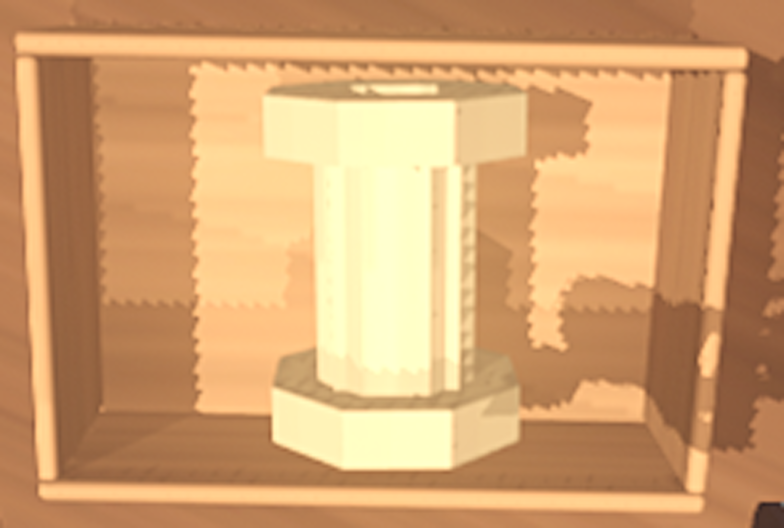

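Run:
```python
from h import *
import pickle
w=pickle.load(open("w1.pkl","rb"))
q=lambda x,y,z:onz(w,200+x/3.2,140+y/3.2,z)
P=np.array([q(x,y,65) for x,y in [(340,99),(456,99),(452,469),(346,468)]]);c=P.mean(0)
a=(P[0]+P[1])/2-(P[2]+P[3])/2;print(c,np.linalg.norm(a),np.degrees(np.arctan2(a[1],a[0])))
T=np.array([q(x,y,58) for x,y in [(17,33),(747,48),(703,508),(40,497)]]);print(T.mean(0),[np.linalg.norm(T[i]-T[i-1]).round() for i in range(4)])
v=T[0]-T[1];print(np.degrees(np.arctan2(v[1],v[0]))-90);v=T[3]-T[2];print(np.degrees(np.arctan2(v[1],v[0]))-90)
o=observe();print(o["tcp_pos"])
y=np.degrees(np.arctan2(a[1],a[0]))
print(rel([c[0],c[1],18],down(y)))
```

```text
[ 496.32873692 -370.86833424   65.        ] 84.54708907142786 25.604930593113156
[ 494.39537531 -366.5044327    58.        ] [np.float64(108.0), np.float64(158.0), np.float64(108.0), np.float64(158.0)]
24.005140793337134
24.130073667193486
[ 494.14641462 -366.22610687  189.89724197]
(array([ 0.  ,  0.52, 17.19]), array([-0.001,  0.   , -0.01 ]))
```

drive_tool --moves '[0,0.5,4,0,0,-0.01,1,0,0.5,8,0,0,-0.01,1,0,0.5,12,0,0,-0.01,1,0,0.5,15,0,0,-0.01,1,0,0.5,17.2,0,0,-0.01,1,0,0.5,17.2,0,0,-0.01,1,0,0.5,17.2,0,0,-0.01,0,0,0.5,17.2,0,0,-0.01,0,0,0.5,17.2,0,0,-0.01,0,0,0.5,17.2,0,0,-0.01,0]' --squeeze 50

```text
time: 2.35
tcp_pos: [495.9, -372.0, 19.6]
ee_rot: [0.975, 0.221, 0.0, 0.0]
ft_force: [-0.6, 0.3, 10.4]
finger_gap: 37.3
```

Run:
```python
from h import *
o=observe();print(o["tcp_pos"],o["ft_force"],o["finger_gap"])
Rt=down(35)*R.from_euler('y',1.22); z=Rt.apply([0,0,1]);print(z)
g=np.array([522,-165,120]); print(rel(g+19*z,Rt))
print(rel(o["tcp_pos"]+[0,0,130],down(25.6)))
```

```text
[ 495.86830388 -371.95108998   19.60178539] [-0.60548561  0.30979593 10.40929789] 37.2523635785445
[ 0.76926516  0.53864526 -0.34364575]
(array([ 13.03, -17.84,  -9.4 ]), array([ 0.102,  1.216, -0.144]))
(array([ 1.0e-02,  2.0e-02, -1.3e+01]), array([ 0.001, -0.001, -0.002]))
```

drive_tool --moves '[0,0,-3,0,0,0,0,0,0,-7,0,0,0,0,0,0,-11,0,0,0,0,1,-1.5,-14,0.01,0.1,-0.01,0,3,-4,-15,0.02,0.23,-0.03,0,5,-7,-15,0.03,0.36,-0.04,0,7,-10,-15,0.04,0.49,-0.06,0,9,-13,-15,0.05,0.62,-0.07,0,11,-16,-14,0.06,0.75,-0.09,0,12.5,-17.5,-13,0.07,0.88,-0.1,0]'

```text
time: 3.35
tcp_pos: [537.2, -172.3, 158.8]
ee_rot: [0.869, 0.255, 0.401, -0.139]
ft_force: [2.4, -1.0, -4.6]
finger_gap: 37.1
```

Run:
```python
from h import *
s=snapshot("scene"); crop(s,(150,100,450,330),2.6,"s2.png");o=observe()
print(o["tcp_pos"],o["qpos"].round(2),o["ft_force"],o["finger_gap"])
Rt=down(35)*R.from_euler('y',1.22); z=Rt.apply([0,0,1])
for h in (120,51): print(rel(np.array([522,-165,h])+19*z,Rt))
```

```text
[ 536.89973509 -174.04242352  152.475889  ] [ 1.18  1.1  -1.    2.03 -0.38  0.    0.07] [-3.79324871 -6.88704262 -9.63213757] 37.027171474117964
(array([-2.43, -1.42,  3.32]), array([-0.003,  0.332, -0.057]))
(array([-7.77, -1.07,  7.67]), array([-0.003,  0.332, -0.057]))
```

View pics/s2.png

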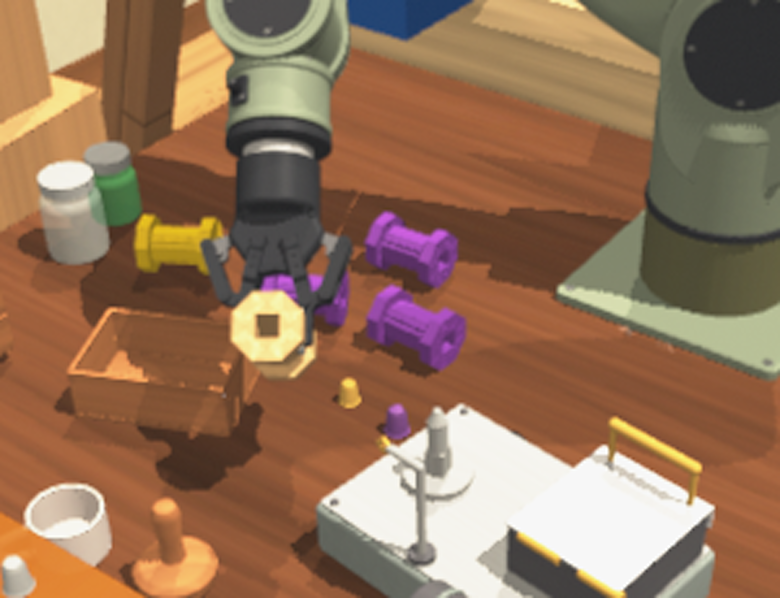

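Run:
```python
from h import *
for yw,t in ((50,.9),(65,1.15)):
  Rt=down(yw)*R.from_euler('y',t); z=Rt.apply([0,0,1])
  for h in (140,): print(yw,t,rel(np.array([528,-148,h])+19*z,Rt))
```

```text
50 0.9 (array([-0.66, -2.96,  3.28]), array([ 0.192,  0.005, -0.22 ]))
65 1.15 (array([-0.33, -3.46,  3.08]), array([ 0.443,  0.242, -0.331]))
```

drive_tool --moves '[-0.2,-0.8,0.8,0.07,0,-0.07,0,-0.4,-1.6,1.6,0.13,0,-0.14,0,-0.6,-2.5,2.5,0.19,0,-0.22,0,-0.6,-3,3.2,0.25,0.05,-0.25,0,-0.5,-3.2,3.2,0.32,0.12,-0.28,0,-0.4,-3.4,3.1,0.38,0.18,-0.3,0,-0.3,-3.5,3.1,0.44,0.24,-0.33,0,-0.3,-3.5,3.1,0.44,0.24,-0.33,0,-0.3,-3.5,3.1,0.44,0.24,-0.33,0,-0.3,-3.5,3.1,0.44,0.24,-0.33,0]'

```text
time: 4.4
tcp_pos: [537.1, -133.9, 136.2]
ee_rot: [0.715, 0.453, 0.451, -0.284]
ft_force: [-0.2, -0.1, -0.9]
finger_gap: 36.9
```

Run:
```python
from h import *
s=snapshot("scene"); crop(s,(150,100,450,330),2.6,"s3.png");o=observe()
print(o["tcp_pos"],o["qpos"].round(2),o["ft_force"],o["finger_gap"])
Rt=down(65)*R.from_euler('y',1.15); z=Rt.apply([0,0,1]); print(z, R.from_quat(o["ee_rot"]).apply([0,0,1]))
for h in (140,55,51): print(rel(np.array([528,-148,h])+19*z,Rt))
```

```text
[ 537.04066138 -133.95078203  136.20000897] [ 1.16  1.33 -1.04  1.66 -0.17  0.67  0.32] [-0.71566446  0.68291147 -0.47928434] 37.04083924691089
[ 0.38575071  0.82724507 -0.40848744] [ 0.38758641  0.81456025 -0.43158819]
(array([-0.32, -0.23,  0.24]), array([0.007, 0.025, 0.001]))
(array([-7.99, -0.26,  3.91]), array([0.007, 0.025, 0.001]))
(array([-8.35, -0.26,  4.08]), array([0.007, 0.025, 0.001]))
```

View pics/s3.png

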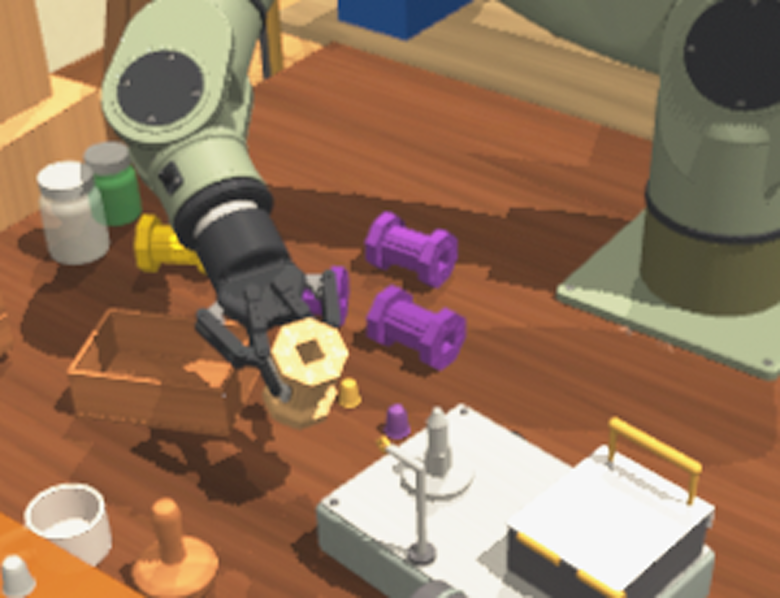

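drive_tool --moves '[-1.5,-0.1,0.8,0,0.03,0,0,-3,-0.2,1.5,0,0.05,0,0,-4.5,-0.2,2.2,0,0.08,0,0,-6,-0.2,2.9,0,0.1,0,0,-7,-0.2,3.4,0,0.1,0,0,-7.6,-0.2,3.7,0,0.1,0,0,-7.9,-0.2,3.8,0,0.1,0,0,-7.9,-0.2,3.8,0,0.1,0,0,-7.9,-0.2,3.8,0,0.1,0,0,-7.9,-0.2,3.8,0,0.1,0,0]'

```text
time: 5.45
tcp_pos: [535.9, -133.1, 48.5]
ee_rot: [0.69, 0.438, 0.487, -0.307]
ft_force: [-0.2, 1.0, -1.3]
finger_gap: 37.0
```

Run:
```python
from h import *
s=snapshot("scene"); crop(s,(150,100,450,330),2.6,"s4.png");o=observe()
z=R.from_quat(o["ee_rot"]).apply([0,0,1]);print(o["tcp_pos"],o["qpos"].round(2),o["ft_force"],o["finger_gap"],z,o["tcp_pos"]-19*z)
```

```text
[ 535.81364071 -133.07235419   48.43422111] [ 1.18  1.56 -1.03  1.57 -0.12  0.69  0.44] [-0.21145338 -0.10329242 -1.62740656] 36.84289599814217 [ 0.40391373  0.85048705 -0.33693542] [ 528.13927984 -149.23160814   54.8359941 ]
```

View pics/s4.png

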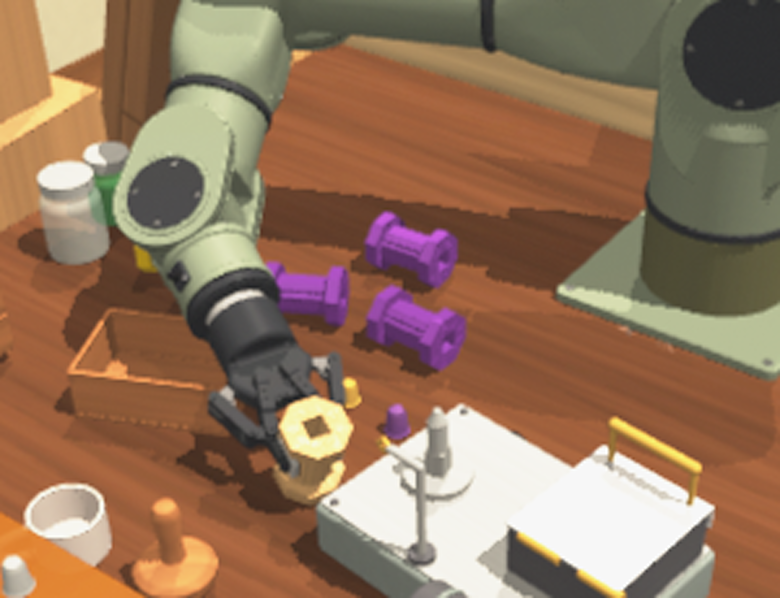

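drive_tool --moves '[-0.1,0,0.03,0,0,0,0,-0.2,0,0.07,0,0,0,0,-0.3,0,0.1,0,0,0,0,-0.38,0,0.13,0,0,0,0,-0.45,0,0.16,0,0,0,0,-0.5,0,0.18,0,0,0,0,-0.55,0,0.2,0,0,0,0,-0.6,0,0.22,0,0,0,0,-0.6,0,0.22,0,0,0,0,-0.6,0,0.22,0,0,0,0]'

```text
time: 6.5
tcp_pos: [535.8, -132.8, 42.5]
ee_rot: [0.69, 0.438, 0.488, -0.307]
ft_force: [-3.1, -2.9, 8.1]
finger_gap: 37.3
```

drive_tool --moves '[0,0,0,0,0,0,1,0,0,0,0,0,0,1,0,0,-0.5,0,0,0,1,0,0,-1.5,0,0,0,1,0,0,-3,0,0,0,1,0,0,-5,0,0,0,1,0,0,-7,0,0,0,1,0,0,-9,0,0,0,1,0,0,-11,0,0,0,1,0,0,-12,0,0,0,1]'

```text
time: 7.5
tcp_pos: [486.6, -237.1, 82.5]
ee_rot: [0.691, 0.438, 0.487, -0.306]
ft_force: [-0.3, 0.2, 0.4]
finger_gap: 85.6
```

Run:
```python
from h import *
s=snapshot("scene"); crop(s,(150,100,450,330),2.6,"s5.png");o=observe()
z=R.from_quat(o["ee_rot"]).apply([0,0,1]);print(o["tcp_pos"],o["qpos"].round(2),o["ft_force"],o["finger_gap"])
```

```text
[ 486.59384389 -237.72367968   82.60828068] [ 1.31  1.49 -1.01  1.42 -0.11  0.99  0.43] [ 0.09722734 -2.11662061  0.18451891] 85.59009347203548
```

View pics/s5.png

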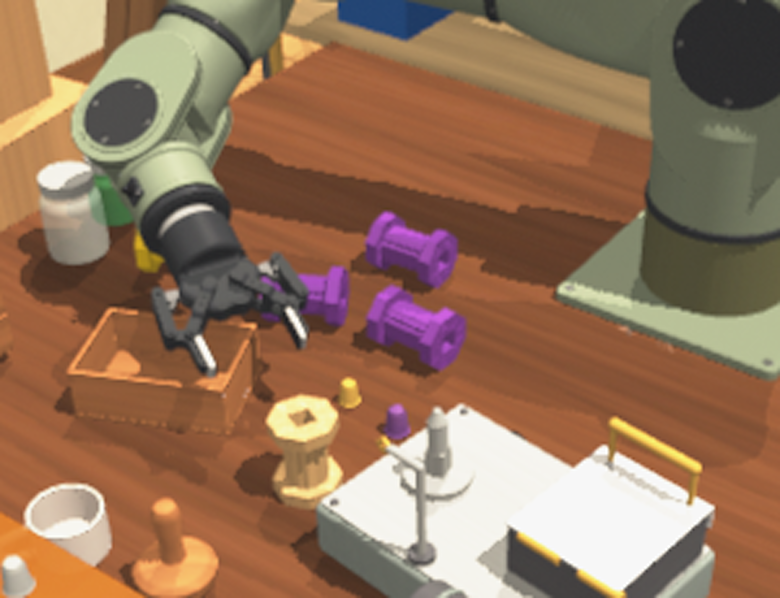

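Run:
```python
from h import *
import pickle
t,s0=pickle.load(open("cams.pkl","rb"))
# bobbin top center at z=84 from scene crop (303,419), bottom
s=snapshot("scene"); P=onz(s,150+306/2.6,100+418/2.6,84); print(P)
print(rel([P[0],P[1],200],down(65)))
print(rel([487,-237,183],down(65)*R.from_euler('y',.7)))
```

```text
[ 522.26381879 -155.09320548   84.        ]
(array([14.07, -0.26,  4.35]), array([ 0.008, -1.227, -0.004]))
(array([ 9.47,  0.06, -3.46]), array([ 0.009, -0.527, -0.001]))
```

drive_tool --moves '[3,0,-1,0,-0.08,0,1,6,0,-2,0,-0.2,0,1,9,0,-3,0,-0.35,0,1,11,0,-3,0,-0.5,0,1,12,-0.1,-1.5,0,-0.65,0,1,13,-0.1,0,0,-0.79,0,1,13.5,-0.2,1.5,0,-0.93,0,1,14,-0.3,3,0,-1.07,0,1,14,-0.3,4.3,0,-1.22,0,1,14,-0.3,4.3,0,-1.22,0,1]'

```text
time: 8.6
tcp_pos: [522.2, -152.0, 199.4]
ee_rot: [0.844, 0.536, 0.003, 0.001]
ft_force: [-0.3, -0.1, -0.8]
finger_gap: 85.1
```

Run:
```python
from h import *
import pickle
w=snapshot("wrist");cv2.imwrite("pics/w6.png",w["color"][:,:,::-1]); pickle.dump(w,open("w6.pkl","wb"));o=observe()
z=R.from_quat(o["ee_rot"]).apply([0,0,1]);print(o["tcp_pos"],o["qpos"].round(2),o["ft_force"],o["finger_gap"],z,yaw(o))
```

```text
[ 523.53082887 -148.07073885  199.71458554] [ 0.39  0.71 -0.32  1.64  0.29  0.83 -0.49] [2.26952538 9.07671763 0.37293192] 85.65359773761303 [ 0.00460743 -0.00155301 -0.99998818] 65.2188739371788
```

View pics/w6.png

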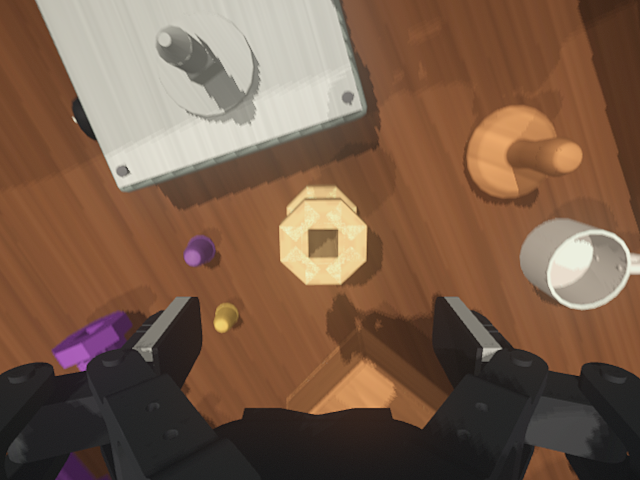

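Run:
```python
from h import *
import pickle
w=pickle.load(open("w6.pkl","rb"))
hsv=cv2.cvtColor(w["color"],cv2.COLOR_RGB2HSV)[170:300,260:390]
crop(w,(270,170,380,300),5,"w6b.png"); crop(w,(130,0,270,130),5,"w6s.png")
P=onz(w,323,241.5,84);print(P)
for u in (279,367): print(onz(w,u,241.5,84))
print(rel([P[0],P[1],58],down(65)))
print("tip",onz(w,168,38,144))
```

```text
[ 523.50326834 -160.33590947   84.        ]
[ 495.9970695  -147.40213431   84.        ]
[ 551.04097263 -173.28449889   84.        ]
(array([-1.12,  0.44, 14.17]), array([ 0.005, -0.001,  0.004]))
tip [505.73559758 -25.02676159 144.        ]
```

View pics/w6b.png

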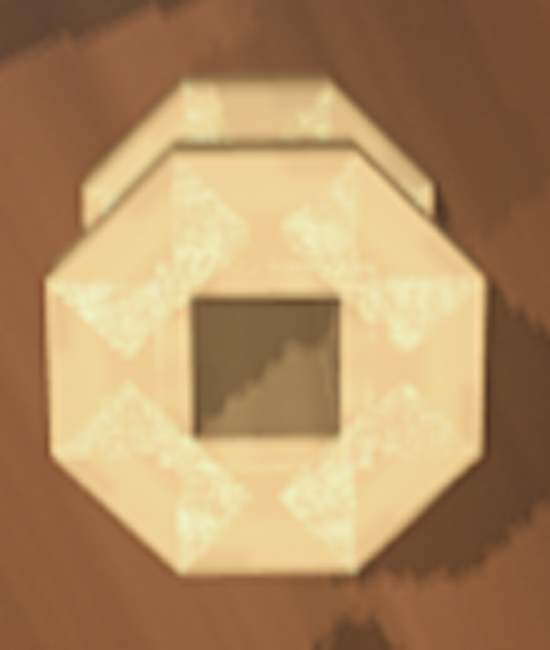

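View pics/w6s.png

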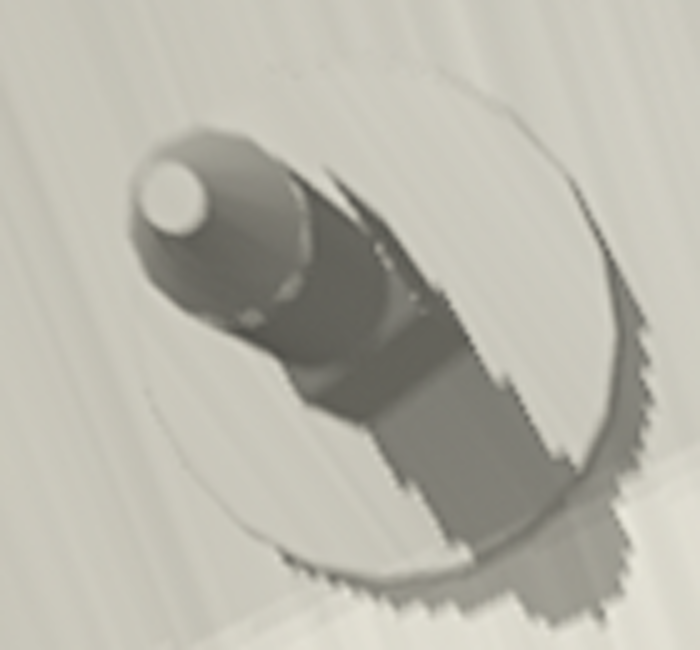

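drive_tool --moves '[-0.6,0.2,2,0,0,0,1,-1.1,0.4,5,0,0,0,1,-1.1,0.4,8.5,0,0,0,1,-1.1,0.4,11.5,0,0,0,1,-1.1,0.4,13.5,0,0,0,1,-1.1,0.4,14.2,0,0,0,1,-1.1,0.4,14.2,0,0,0,1,-1.1,0.4,14.2,0,0,0,0,-1.1,0.4,14.2,0,0,0,0,-1.1,0.4,14.2,0,0,0,0]' --squeeze 40

```text
time: 9.65
tcp_pos: [521.8, -165.3, 58.5]
ee_rot: [0.845, 0.535, 0.005, -0.0]
ft_force: [-2.6, 0.8, 9.5]
finger_gap: 59.1
```

Run:
```python
from h import *
w=snapshot("wrist");cv2.imwrite("pics/w7.png",w["color"][:,:,::-1]);o=observe()
print(o["tcp_pos"],o["qpos"].round(2),o["ft_force"],o["finger_gap"],yaw(o),R.from_quat(o["ee_rot"]).apply([0,0,1]))
u=np.array([np.cos(np.radians(65)),np.sin(np.radians(65))])
for d in (60,80): print(rel([*(np.array([503.5,-25.3])-d*u),235],down(65)))
```

```text
[ 521.84838877 -165.30072764   58.49408536] [ 0.37  0.93 -0.23  1.75  0.38  0.5  -0.54] [-1.86450388  1.26469643  9.44994875] 59.47135917892299 64.67448919675498 [ 0.00757675  0.00501872 -0.9999587 ]
(array([  6.01,  -7.53, -17.64]), array([ 0.005, -0.008, -0.006]))
(array([  4.01,  -7.52, -17.66]), array([ 0.005, -0.008, -0.006]))
```

View pics/w7.png

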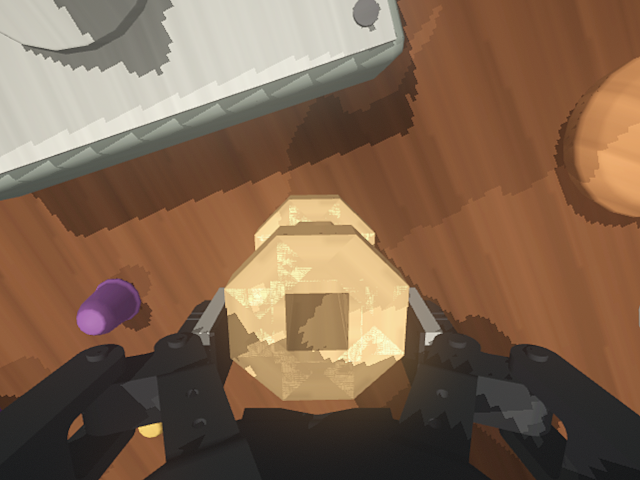

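Run:
```python
from h import *
o=observe(); w=snapshot("wrist"); R0=R.from_quat(o["ee_rot"])
crop(w,(215,185,425,410),2.6,"w7z.png")
for u,v in [(318,322),(317,317)]:
  P=onz(w,u,v,84); print(P,R0.inv().apply(P-o["tcp_pos"]))
```

```text
[ 524.12361213 -161.00177772   84.        ] [  5.05726295   0.33737513 -25.46604725]
[ 524.60005712 -159.21631813   84.        ] [ 6.87487522e+00  4.21840099e-03 -2.54534766e+01]
```

View pics/w7z.png

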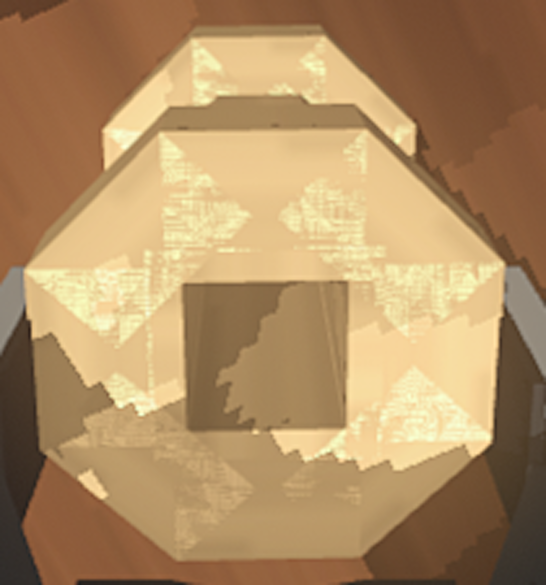

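drive_tool --moves '[0,0,-3,0,0,0,0,0,0,-7,0,-0.01,0,0,0,0,-11,0,-0.01,0,0,0,0,-15,0,-0.01,0,0,0.5,-1.5,-17.6,0,-0.01,0,0,1.5,-4,-17.6,0,-0.01,0,0,2.5,-6,-17.6,0,-0.01,0,0,3.5,-7.5,-17.6,0,-0.01,0,0,4,-7.5,-17.6,0,-0.01,0,0,4,-7.5,-17.6,0,-0.01,0,0]'

```text
time: 10.75
tcp_pos: [470.2, -97.6, 234.0]
ee_rot: [0.845, 0.535, 0.0, 0.002]
ft_force: [0.3, -0.9, -1.7]
finger_gap: 59.0
```

Run:
```python
from h import *
import pickle
w=snapshot("wrist");cv2.imwrite("pics/w8.png",w["color"][:,:,::-1]);o=observe();pickle.dump((w,o),open("w8.pkl","wb"))
print(o["tcp_pos"],o["qpos"].round(2),o["ft_force"],o["finger_gap"],yaw(o),R.from_quat(o["ee_rot"]).apply([0,0,1]))
p=proj(w,[503.5,-25.3,110]);print(p)
u,v=p[0].astype(int); crop(w,(max(u-70,0),max(v-70,0),u+70,v+70),5,"w8z.png")
```

```text
[470.18321208 -98.19969712 233.71819678] [ 0.33  0.58 -0.34  1.81  0.26  0.79 -0.58] [-0.42007458  0.06662819 -1.52769063] 59.03961084002388 64.68012344733646 [ 0.00281751 -0.00399922 -0.99998803]
[[314.75269879 109.24845999]]
```

View pics/w8.png

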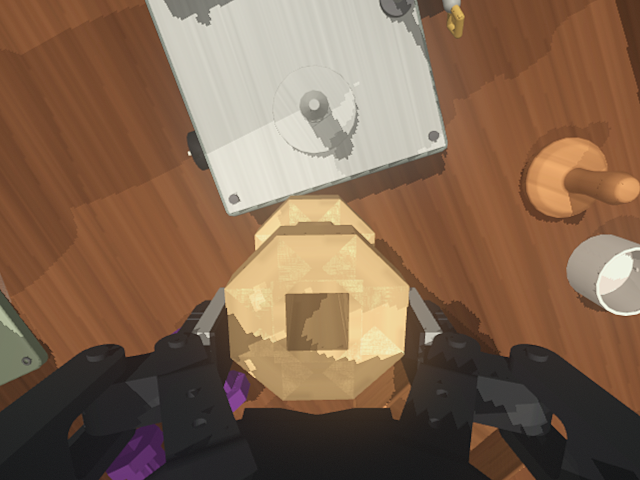

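View pics/w8z.png

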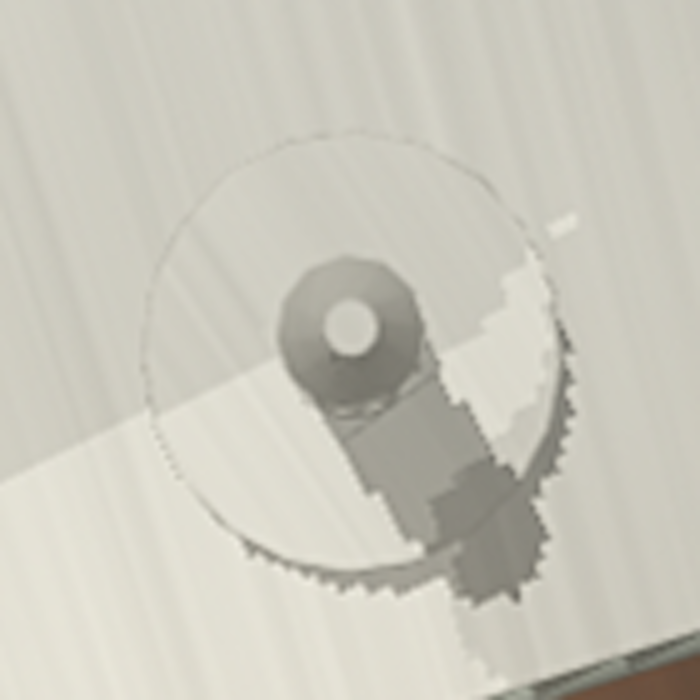

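```bash
python3 - <<'E'
from h import *
import pickle
w,o=pickle.load(open("w8.pkl","rb")); w6=pickle.load(open("w6.pkl","rb"))
f=lambda x,y,z:onz(w,244+x/5,39+y/5,z); g=lambda x,y,z:onz(w6,130+x/5,y/5,z)
print("tip",f(351,327,144),"plate",f(350,352,76), "width",np.linalg.norm(f(142,352,76)-f(557,352,76)))
print("tip w6",g(174,197,144))
for h,a,b in [(f,(345,438),(437,372)),(g,(368,428),(465,345))]:
  A,B=h(*a,76),h(*b,76); d=B-A; print("edge",A,B,np.linalg.norm(d),np.degrees(np.arctan2(d[1],d[0]))%90)
c=f(350,352,76)
R0=R.from_quat(o["ee_rot"]); P=onz(w,317.5,322,o["tcp_pos"][2]+25.5);print("bob off",R0.inv().apply(P-o["tcp_pos"]))
E
python3 - <<'E'
import sys;sys.path.insert(0,'.')
from h import *
import pickle
w,o=pickle.load(open("w8.pkl","rb"))
im=w["color"][85:140,290:350,::-1]; g=cv2.createCLAHE(4,(2,2)).apply(cv2.cvtColor(im,cv2.COLOR_BGR2GRAY)); cv2.imwrite("pics/w8c.png",cv2.resize(g,None,fx=11,fy=11,interpolation=cv2.INTER_CUBIC))
E
```

```text
tip [503.62270859 -24.30929804 144.        ] plate [503.66550966 -23.65397537  76.        ] width 61.07638919471304
tip w6 [504.08948062 -24.90932544 144.        ]
edge [497.78026443 -34.33587019  76.        ] [514.07968255 -31.66269637  76.        ] 16.517169530391634 9.313835962021141
edge [497.07167098 -35.55410554  76.        ] [513.08989562 -32.14345974  76.        ] 16.377302147879256 12.020077256613243
bob off [  5.53188987  -0.04251348 -25.5138186 ]
```

View pics/w8c.png

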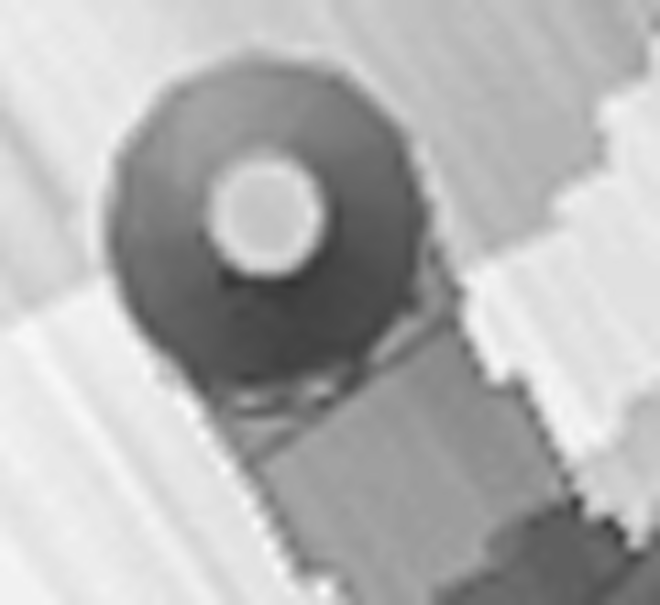

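Run:
```python
from h import *
for z in (233,): print(rel([504.7,-29.5,z],down(100.5)))
```

```text
(array([7.69, 0.18, 0.05]), array([ 0.003,  0.004, -0.625]))
```

drive_tool --moves '[1.2,0,0,0,0,-0.1,0,2.5,0.1,0,0,0,-0.2,0,4,0.1,0,0,0,-0.3,0,5.2,0.2,0,0,0,-0.4,0,6.5,0.2,0,0,0,-0.5,0,7.3,0.2,0,0,0,-0.57,0,7.7,0.2,0,0,0,-0.62,0,7.7,0.2,0,0,0,-0.62,0,7.7,0.2,0,0,0,-0.62,0,7.7,0.2,0,0,0,-0.62,0]'

```text
time: 11.8
tcp_pos: [504.5, -29.8, 233.1]
ee_rot: [0.642, 0.766, -0.001, 0.002]
ft_force: [0.9, 0.3, -0.6]
finger_gap: 59.1
```

Run:
```python
from h import *
import pickle
w=snapshot("wrist");cv2.imwrite("pics/w9.png",w["color"][:,:,::-1]);o=observe()
s=snapshot("scene"); crop(s,(200,130,440,330),3.2,"s9.png")
print(o["tcp_pos"],o["qpos"].round(2),o["ft_force"],o["finger_gap"],yaw(o),R.from_quat(o["ee_rot"]).apply([0,0,1]))
print(rel([504.7,-29.5,200],down(100.5)))
```

```text
[504.46851323 -29.68584403 233.17200119] [ 0.28  0.63 -0.51  1.73  0.39  0.88 -0.22] [ 0.22849437  0.24241966 -1.59662475] 59.0583737526614 100.10145228622108 [ 0.00197494 -0.00391946 -0.99999037]
(array([0.02, 0.02, 3.32]), array([ 0.001,  0.004, -0.007]))
```

View pics/w9.png

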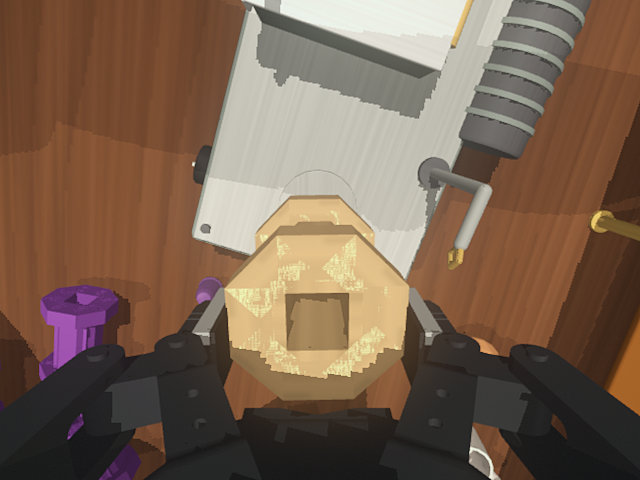

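View pics/s9.png

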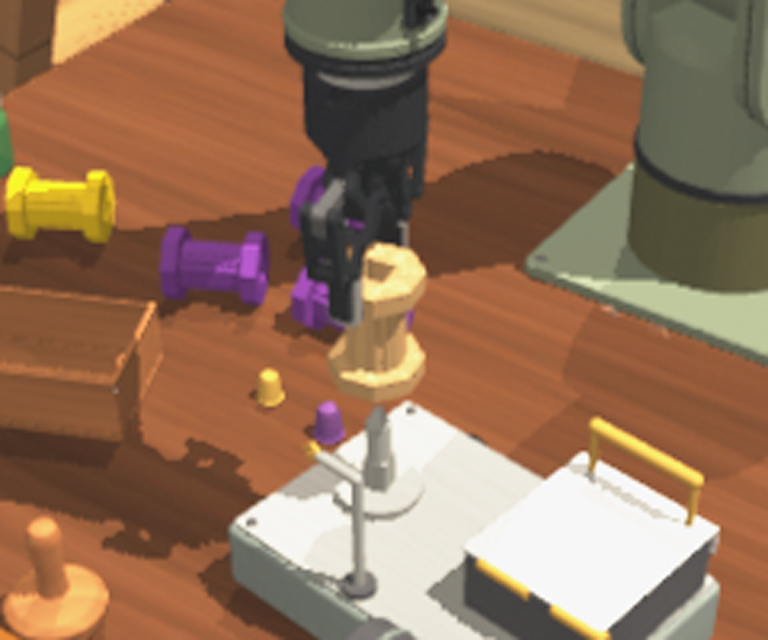

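drive_tool --moves '[0,0,1.5,0,0,0,0,0,0,2.5,0,0,0,0,0,0,3.2,0,0,0,0,0,0,3.8,0,0,0,0,0,0,4.4,0,0,0,0,0,0,5,0,0,0,0,0,0,5.6,0,0,0,0,0,0,6.2,0,0,0,0,0,0,6.6,0,0,0,0,0,0,6.6,0,0,0,0]'

```text
time: 12.9
tcp_pos: [504.5, -29.4, 166.7]
ee_rot: [0.641, 0.767, -0.001, 0.002]
ft_force: [0.2, -0.5, -1.9]
finger_gap: 58.9
```

Run:
```python
from h import *
o=observe()
s=snapshot("scene"); crop(s,(200,130,440,330),3.2,"s10.png")
print(o["tcp_pos"],o["ft_force"],o["torque"],o["finger_gap"],yaw(o))
```

```text
[504.54695922 -29.39348531 166.6876153 ] [ 0.19781728 -0.49935606 -1.91665729] [ 0.09420285 -0.08967561 -0.01384801] 58.936016880954014 100.20285641957109
```

View pics/s10.png

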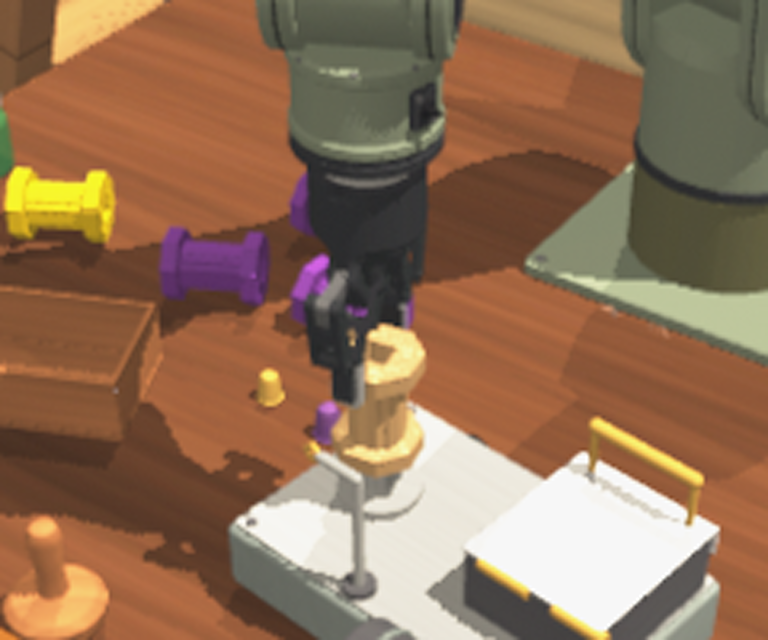

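drive_tool --moves '[0,0,0.2,0,0,0,0,0,0,0.4,0,0,0,0,0,0,0.6,0,0,0,0,0,0,0.8,0,0,0,0,0,0,0.9,0,0,0,0,0,0,1,0,0,0,0,0,0,1.1,0,0,0,0,0,0,1.2,0,0,0,0,0,0,1.2,0,0,0,0,0,0,1.2,0,0,0,0]'

```text
time: 13.95
tcp_pos: [504.7, -29.4, 155.1]
ee_rot: [0.641, 0.767, -0.001, 0.002]
ft_force: [1.3, 0.5, -3.1]
finger_gap: 59.1
```

drive_tool --moves '[0,0,0.4,0,0,0,0,0,0,0.8,0,0,0,0,0,0,1.1,0,0,0,0,0,0,1.4,0,0,0,0,0,0,1.6,0,0,0,0,0,0,1.8,0,0,0,0,0,0,1.9,0,0,0,0,0,0,2,0,0,0,0,0,0,2.05,0,0,0,0,0,0,2.05,0,0,0,0]'

```text
time: 14.95
tcp_pos: [504.7, -29.6, 134.7]
ee_rot: [0.641, 0.767, -0.001, 0.002]
ft_force: [1.0, 0.8, 1.9]
finger_gap: 59.3
```

Run:
```python
from h import *
o=observe()
s=snapshot("scene"); crop(s,(200,130,440,330),3.2,"s11.png")
print(o["tcp_pos"],o["ft_force"],o["torque"],o["finger_gap"],yaw(o))
```

```text
[504.6784855  -29.63215062 134.69214118] [0.98474456 0.83858345 1.88824157] [ 0.34806903 -0.25833599 -0.00916991] 59.34687494633762 100.1950505555302
```

View pics/s11.png

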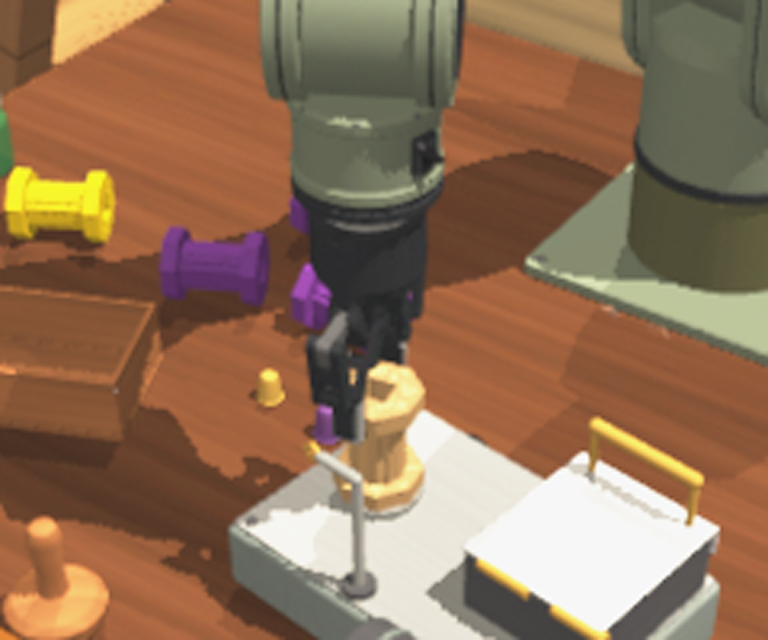

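drive_tool --moves '[0,0,0.1,0,0,0,0,0,0,0.1,0,0,0,0,0,0,0.1,0,0,0,1,0,0,0.1,0,0,0,1,0,0,0,0,0,0,1,0,0,-1,0,0,0,1,0,0,-3,0,0,0,1,0,0,-6,0,0,0,1,0,0,-9,0,0,0,1,0,0,-11,0,0,0,1]'

```text
time: 16.0
tcp_pos: [504.6, -29.0, 247.2]
ee_rot: [0.641, 0.767, -0.0, 0.002]
ft_force: [-0.7, 0.8, 0.1]
finger_gap: 85.2
```

Run:
```python
from h import *
o=observe()
s=snapshot("scene"); crop(s,(200,130,440,330),3.2,"s12.png")
w=snapshot("wrist");cv2.imwrite("pics/w12.png",w["color"][:,:,::-1])
print(o["tcp_pos"],o["ft_force"],o["qpos"].round(2),o["finger_gap"],yaw(o))
print("proj hole top z160",proj(w,[503.7,-24.3,160]), "z186", proj(w,[503.7,-24.3,186]))
```

```text
[504.5736028  -28.9771751  247.19685098] [-0.70643846  0.78868354  0.06053955] [ 0.28  0.62 -0.52  1.7   0.38  0.92 -0.21] 85.20515684309316 100.20668967217105
proj hole top z160 [[315.39341541 233.55149335]] z186 [[315.49259634 245.79542029]]
```

View pics/s12.png

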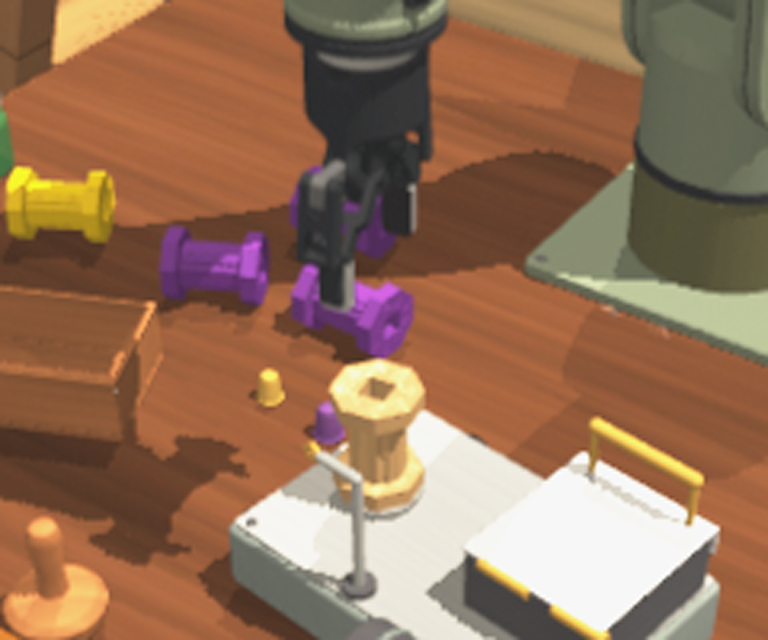

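View pics/w12.png

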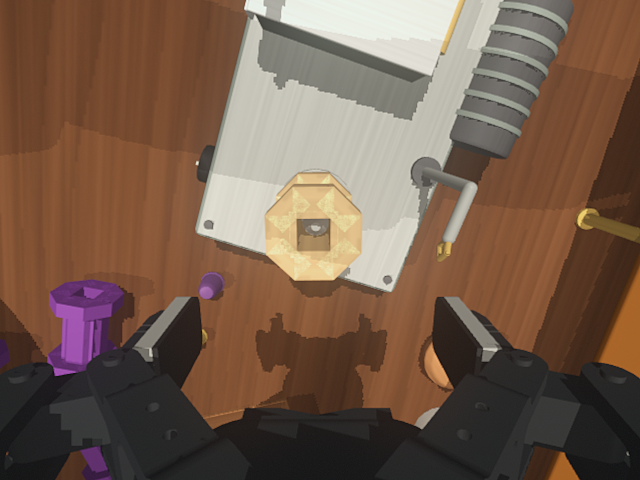

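Run:
```python
from h import *
print(rel([454,150,235],down(83.2)))
```

```text
(array([18.53, -1.87,  1.15]), array([0.006, 0.004, 0.297]))
```

drive_tool --moves '[2.5,-0.3,0,0,0,0.05,1,6,-0.6,0.3,0,0,0.1,1,9.5,-1,0.6,0,0,0.15,0.6,13,-1.3,0.9,0,0,0.2,0.6,16,-1.6,1.1,0,0,0.26,0.6,17.8,-1.8,1.1,0,0,0.3,0.6,18.5,-1.9,1.1,0,0,0.3,0.6,18.5,-1.9,1.1,0,0,0.3,0.6,18.5,-1.9,1.1,0,0,0.3,0.6,18.5,-1.9,1.1,0,0,0.3,0.6]'

```text
time: 17.1
tcp_pos: [453.4, 148.4, 232.8]
ee_rot: [0.749, 0.662, -0.001, 0.002]
ft_force: [-0.5, -0.8, 0.4]
finger_gap: 51.1
```

Run:
```python
from h import *
import pickle
o=observe()
w=snapshot("wrist");cv2.imwrite("pics/w13.png",w["color"][:,:,::-1]);pickle.dump(w,open("w13.pkl","wb"))
print(o["tcp_pos"],o["ft_force"],o["qpos"].round(2),o["finger_gap"],yaw(o))
```

```text
[453.3606426  148.38053656 232.82903173] [-0.53141042 -0.75742843  0.39706403] [-0.15  0.58 -0.4   1.82  0.31  0.8  -0.83] 51.10845521159334 82.95023341526355
```

View pics/w13.png

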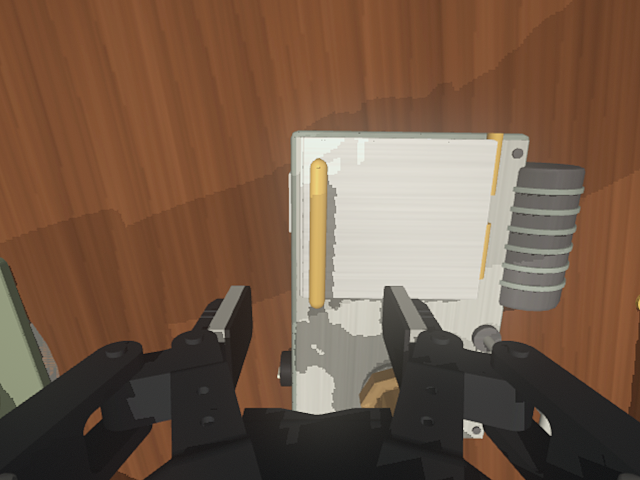

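Run:
```python
from h import *
import pickle
w=pickle.load(open("w13.pkl","rb"))
A=onz(w,318,158,157);B=onz(w,317,308,157);print(A,B,np.linalg.norm(A-B),(A+B)/2,np.degrees(np.arctan2((A-B)[1],(A-B)[0]))-90)
for u,v in [(501,134),(480,278)]: print("hinge strip",onz(w,u,v,114))
for u,v in [(302,139),(302,297),(496,141),(478,299)]: print("flap",onz(w,u,v,119))
o=observe(); c=(A+B)/2
print(rel([c[0],c[1],141],down(83.2)))
```

```text
[460.27560604 199.46609677 157.        ] [448.68234187 109.69667586 157.        ] 90.51493083601152 [454.47897395 154.58138632 157.        ] -7.358728291369701
hinge strip [580.224508   197.09306095 114.        ]
hinge strip [565.66398762  97.88508908 114.        ]
flap [451.45151278 209.88434605 119.        ]
flap [436.94082366 101.20699387 119.        ]
flap [574.76884418 193.45143997 119.        ]
flap [562.07054852  84.08177184 119.        ]
(array([0.65, 0.02, 9.18]), array([ 0.002,  0.004, -0.004]))
```

drive_tool --moves '[0.5,0,2.5,0,0,0,0.6,0.6,0,5,0,0,0,0.6,0.6,0,7.5,0,0,0,0.6,0.6,0,9,0,0,0,0.6,0.6,0,9.2,0,0,0,0.6,0.6,0,9.2,0,0,0,0.4,0.6,0,9.2,0,0,0,0.2,0.6,0,9.2,0,0,0,0,0.6,0,9.2,0,0,0,0,0.6,0,9.2,0,0,0,0]' --squeeze 30

```text
time: 18.15
tcp_pos: [454.6, 155.1, 141.6]
ee_rot: [0.749, 0.662, 0.0, 0.002]
ft_force: [2.1, -1.8, 7.1]
finger_gap: 8.7
```

Run:
```python
from h import *
o=observe()
s=snapshot("scene"); crop(s,(230,110,450,360),2.4,"s14.png")
print(o["tcp_pos"],o["ft_force"],o["qpos"].round(2),o["finger_gap"],yaw(o))
xw=np.array([np.cos(np.radians(-7)),np.sin(np.radians(-7)),0]); R0=R.from_quat(o["ee_rot"])
g0=o["tcp_pos"]
r=np.hypot(115,43);a0=np.arctan2(43,115)
for phi in np.arange(0,1.96,.15):
    d=xw*(115-r*np.cos(a0+phi))+np.array([0,0,r*np.sin(a0+phi)-43]); print(round(phi,2),(R0.inv().apply(d)/10).round(2))
```

```text
[454.63657794 155.05160485 141.55345536] [ 2.0991352  -1.82654121  7.13928412] [-0.22  0.73 -0.31  1.93  0.41  0.55 -0.93] 8.744789294636984 82.97528417737074
0.0 [ 0. -0.  0.]
0.15 [-0.    0.78 -1.67]
0.3 [-0.01  1.8  -3.2 ]
0.45 [-0.01  3.03 -4.56]
0.6 [-0.01  4.46 -5.72]
0.75 [-0.02  6.04 -6.66]
0.9 [-0.02  7.75 -7.35]
1.05 [-0.02  9.54 -7.78]
1.2 [-0.02 11.37 -7.93]
1.35 [-0.02 13.21 -7.81]
1.5 [-1.000e-02  1.501e+01 -7.410e+00]
1.65 [-1.000e-02  1.672e+01 -6.750e+00]
1.8 [-1.000e-02  1.832e+01 -5.850e+00]
1.95 [-1.000e-02  1.977e+01 -4.710e+00]
```

View pics/s14.png

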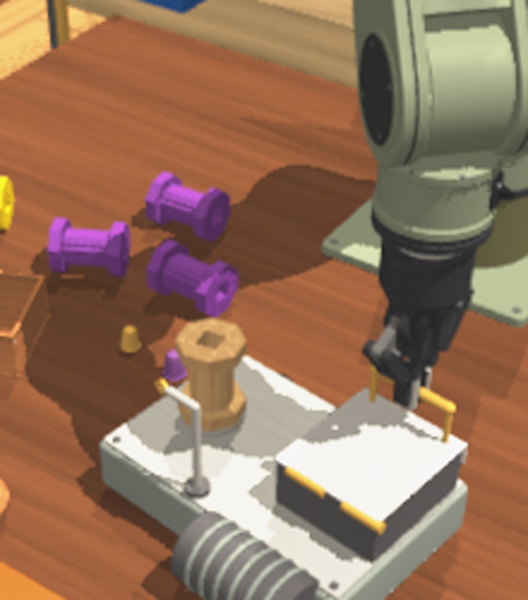

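drive_tool --moves '[0,0.25,-0.6,0,0,0,0,0,0.8,-1.7,0,0,0,0,0,1.8,-3.2,0,0,0,0,0,3,-4.6,0,0,0,0,0,4.5,-5.7,0,0,0,0,0,6,-6.6,0,0,0,0,0,7.7,-7.3,0,0,0,0,0,9.5,-7.8,0,0,0,0,0,9.5,-7.8,0,0,0,0,0,9.5,-7.8,0,0,0,0]'

```text
time: 19.2
tcp_pos: [548.1, 143.0, 220.1]
ee_rot: [0.749, 0.662, -0.001, 0.002]
ft_force: [-3.8, -6.7, 15.1]
finger_gap: 8.5
```

Run:
```python
from h import *
o=observe()
s=snapshot("scene"); crop(s,(230,110,450,360),2.4,"s15.png")
print(o["tcp_pos"],o["ft_force"],o["qpos"].round(2),o["finger_gap"],yaw(o))
```

```text
[548.08877044 142.96135281 220.14760048] [-3.82263088 -6.70480346 15.0898645 ] [-0.11  0.73 -0.4   1.53  0.33  0.95 -0.73] 8.487191809207605 82.9473106776927
```

View pics/s15.png

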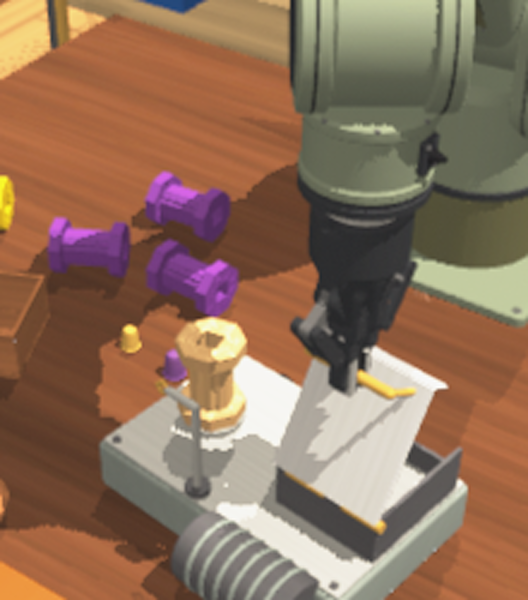

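drive_tool --moves '[0,0.9,-0.2,0,0,0,0,0,1.85,-0.25,0,0,0,0,0,3.7,-0.1,0,0,0,0,0,5.5,0.3,0,0,0,0,0,7.2,0.9,0,0,0,0,0,8,1.4,0,0,0,0,0,8.8,1.8,0,0,0,0,0,9.4,2.3,0,0,0,0,0,9.4,2.3,0,0,0,0,0,9.4,2.3,0,0,0,0]'

```text
time: 20.25
tcp_pos: [641.8, 131.2, 196.9]
ee_rot: [0.749, 0.662, -0.0, 0.003]
ft_force: [2.9, -5.8, 3.0]
finger_gap: 8.5
```

Run:
```python
from h import *
o=observe()
s=snapshot("scene"); crop(s,(230,110,450,360),2.4,"s16.png")
print(o["tcp_pos"],o["ft_force"],o["qpos"].round(2),o["finger_gap"],yaw(o))
```

```text
[641.84992675 131.16772878 196.93161477] [ 2.90841908 -5.82855375  3.0393734 ] [-0.09  0.89 -0.39  1.19  0.34  1.12 -0.62] 8.545545531816375 82.94461355990855
```

View pics/s16.png

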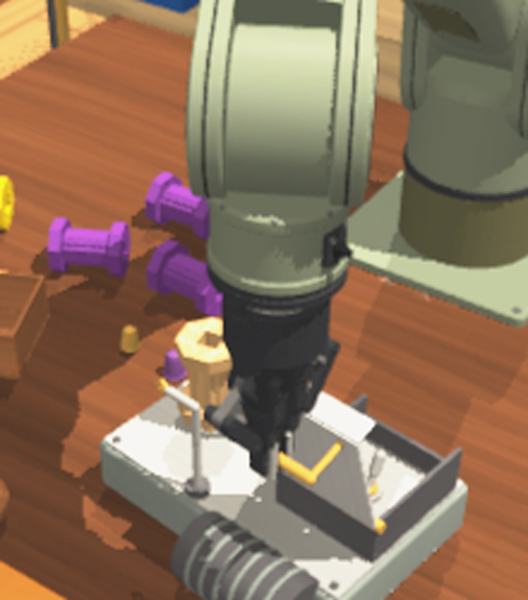

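drive_tool --moves '[0,0.2,0,0,0,0,0.2,0,0.4,0.1,0,0,0,0.22,0,0.4,0.1,0,0,0,0.22,0,0.4,0,0,0,0,0.22,0,0.4,-1,0,0,0,0.22,0,0.4,-2.5,0,0,0,0.22,0,0.4,-4,0,0,0,0.22,0,0.4,-6,0,0,0,0.22,0,0.4,-9,0,0,0,0.22,0,0.4,-11,0,0,0,0]'

```text
time: 21.3
tcp_pos: [645.1, 132.5, 309.0]
ee_rot: [0.749, 0.663, 0.0, 0.002]
ft_force: [0.6, -0.6, 0.6]
finger_gap: 5.4
```

Run:
```python
from h import *
import pickle
o=observe()
s=snapshot("scene"); crop(s,(230,110,450,360),2.4,"s17.png")
w=snapshot("wrist");cv2.imwrite("pics/w17.png",w["color"][:,:,::-1]);pickle.dump(w,open("w17.pkl","wb"))
print(o["tcp_pos"],o["ft_force"],o["qpos"].round(2),o["finger_gap"],yaw(o))
```

```text
[645.13937647 132.50573403 309.0399366 ] [ 0.57973169 -0.6221975   0.59925344] [-0.11  0.81 -0.4   0.97  0.3   1.41 -0.56] 5.41784571874558 83.0197227569642
```

View pics/s17.png

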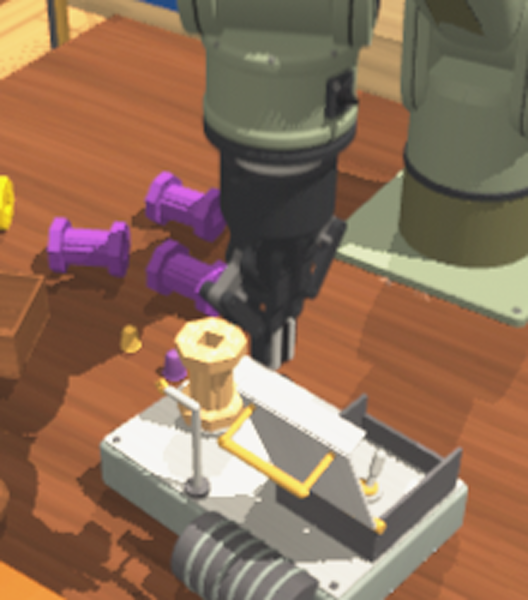

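View pics/w17.png

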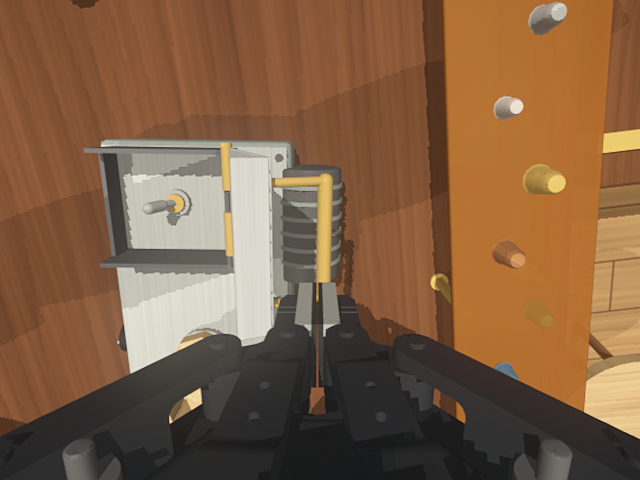

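Run:
```python
from h import *
import pickle
w=pickle.load(open("w17.pkl","rb"))
print("tip",onz(w,147,208,102),"pivot",onz(w,179,204,70),"bar open",onz(w,326,180,205),onz(w,322,282,205))
P=np.array([507.1,147.9,70]);print(proj(w,[P,P+[-15.7*.99,15.7*.12,32],[568.6,140.3,114]]))
o=observe()
xw=np.array([np.cos(np.radians(-7)),np.sin(np.radians(-7)),0])
for d,z in ((-45,170),(-45,92),(-12,92),(-5,92)): 
  q=P+xw*d;q[2]=z; print(d,z,rel(q,down(83)))
```

```text
tip [491.64128551 149.19202364 102.        ] pivot [509.65372283 144.7371483   70.        ] bar open [656.3815215  167.57398718 205.        ] [645.61314883  98.43726455 205.        ]
[[175.80392048 201.20838441]
 [146.75722143 207.38205107]
 [228.57657647 209.93340587]]
-45 170 (array([ -0.16, -18.52,  13.86]), array([0.006, 0.001, 0.   ]))
-45 92 (array([ -0.15, -18.57,  21.66]), array([0.006, 0.001, 0.   ]))
-12 92 (array([ -0.15, -15.27,  21.68]), array([0.006, 0.001, 0.   ]))
-5 92 (array([ -0.15, -14.57,  21.68]), array([0.006, 0.001, 0.   ]))
```

drive_tool --moves '[0,-4,0,0,0,0,0,-0.1,-8.5,0,0,0,0,0,-0.1,-13,0.5,0,0,0,0,-0.1,-16,3,0,0,0,0,-0.2,-18.1,6.5,0,0,0,0,-0.2,-18.1,10.5,0,0,0,0,-0.2,-18.1,14.5,0,0,0,0,-0.2,-18.1,17.5,0,0,0,0,-0.2,-18.1,18,0,0,0,0,-0.2,-18.1,18,0,0,0,0]'

```text
time: 22.4
tcp_pos: [465.5, 151.7, 126.1]
ee_rot: [0.749, 0.663, -0.001, 0.002]
ft_force: [0.1, 0.0, 1.2]
finger_gap: -0.2
```

Run:
```python
from h import *
import pickle
o=observe()
w=snapshot("wrist");cv2.imwrite("pics/w18.png",w["color"][:,:,::-1])
print(o["tcp_pos"],o["ft_force"],o["qpos"].round(2),o["finger_gap"],yaw(o))
P=np.array([507.1,147.9,70]);xw=np.array([np.cos(np.radians(-7)),np.sin(np.radians(-7)),0])
for d,z in ((-40,94),(-5,94)): 
  q=P+xw*d;q[2]=z; print(d,z,rel(q,down(83)))
```

```text
[465.50979442 151.74798217 126.14815767] [0.08245808 0.03183006 1.19112295] [-0.21  0.76 -0.31  1.91  0.43  0.54 -0.94] -0.18923331719137573 83.01830442548489
-40 94 (array([0.12, 0.13, 3.29]), array([0.003, 0.003, 0.   ]))
-5 94 (array([0.12, 3.63, 3.31]), array([0.003, 0.003, 0.   ]))
```

View pics/w18.png

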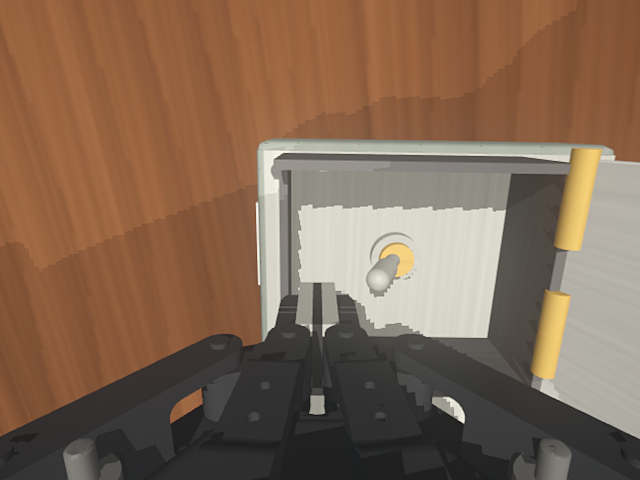

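drive_tool --moves '[0.1,0,1.5,0,0,0,0,0.1,0,3,0,0,0,0,0.1,0,3.3,0,0,0,0,0.1,0.5,3.3,0,0,0,0,0.1,1.2,3.3,0,0,0,0,0.1,1.9,3.3,0,0,0,0,0.1,2.5,3.3,0,0,0,0,0.1,3,3.3,0,0,0,0,0.1,3.3,3.3,0,0,0,0,0.1,3.3,3.3,0,0,0,0]'

```text
time: 23.45
tcp_pos: [499.1, 148.3, 93.2]
ee_rot: [0.749, 0.662, -0.0, 0.002]
ft_force: [0.2, -0.8, -0.5]
finger_gap: 0.2
```

Run:
```python
from h import *
o=observe()
w=snapshot("wrist");cv2.imwrite("pics/w19.png",w["color"][:,:,::-1])
print(o["tcp_pos"],o["ft_force"],o["finger_gap"],yaw(o))
```

```text
[499.13873495 148.33299166  93.17852365] [ 0.17872404 -0.81761139 -0.52666808] 0.21660992441066937 82.97645297688142
```

View pics/w19.png

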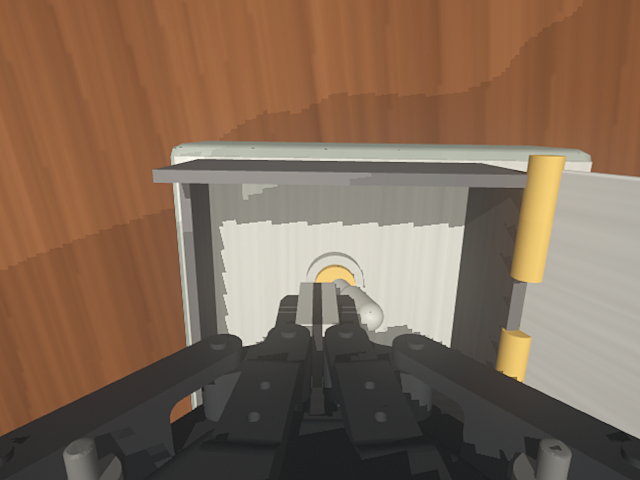

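drive_tool --moves '[0,0.1,0,0,0,0,0,0,0.2,0,0,0,0,0,0,0.3,0,0,0,0,0,0,0.4,0,0,0,0,0,0,0.5,0,0,0,0,0,0,0.6,0,0,0,0,0,0,0.7,0,0,0,0,0,0,0.7,0,0,0,0,0,0,0.7,0,0,0,0,0,0,0.7,0,0,0,0]'

```text
validation failed for argument at $.mo...
```

Run:
```python
from h import *
o=observe()
w=snapshot("wrist");cv2.imwrite("pics/w20.png",w["color"][:,:,::-1])
print(o["tcp_pos"],o["ft_force"],o["finger_gap"],yaw(o))
P=np.array([507.1,147.9,70]);xw=np.array([np.cos(np.radians(-7)),np.sin(np.radians(-7)),0])
for th in (-.45,0.3,.45): print(th,proj(w,P+36*np.sin(th)*xw+[0,0,36*np.cos(th)]))
```

```text
[498.80639844 148.32005555  93.05542632] [0.41448327 0.26625109 0.52163542] 0.24032154871620878 82.98534646936558
-0.45 [[297.84816158 312.68519339]]
0.3 [[368.61544993 315.04269861]]
0.45 [[381.28928744 312.59769807]]
```

View pics/w20.png

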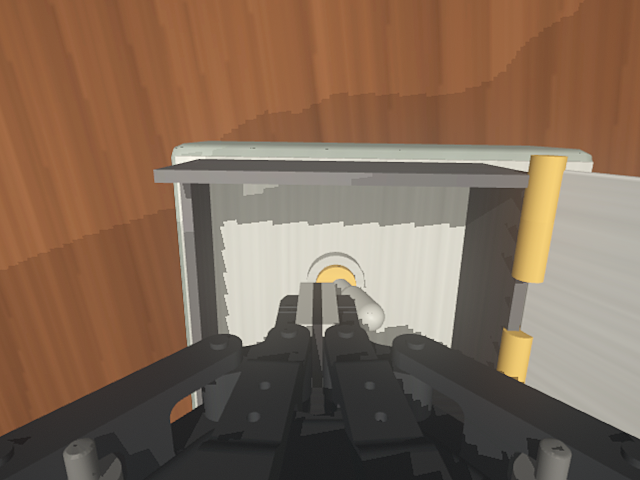

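The last drive call was refused for its format, so nothing moved. I'll send the push again.

drive_tool --moves '[0,0.1,0,0,0,0,0,0,0.2,0,0,0,0,0,0,0.3,0,0,0,0,0,0,0.4,0,0,0,0,0,0,0.5,0,0,0,0,0,0,0.6,0,0,0,0,0,0,0.6,0,0,0,0,0,0,0.6,0,0,0,0,0,0,0.6,0,0,0,0,0,0,0.6,0,0,0,0,0]'

```text
time: 24.55
tcp_pos: [504.3, 147.8, 92.9]
ee_rot: [0.749, 0.663, -0.001, 0.002]
ft_force: [-5.7, -0.2, -0.5]
finger_gap: -0.2
```

Run:
```python
from h import *
o=observe()
w=snapshot("wrist");cv2.imwrite("pics/w21.png",w["color"][:,:,::-1])
print(o["tcp_pos"],o["ft_force"],o["finger_gap"],yaw(o))
P=np.array([507.1,147.9,70]);xw=np.array([np.cos(np.radians(-7)),np.sin(np.radians(-7)),0])
for th in (0.3,.45): print(th,proj(w,P+36*np.sin(th)*xw+[0,0,36*np.cos(th)]))
```

```text
[504.33365195 147.750468    92.91959236] [-5.71340496 -0.16932374 -0.54428016] -0.2000924715505015 83.01451190486489
0.3 [[353.61082398 315.39932414]]
0.45 [[366.50040869 312.95476734]]
```

View pics/w21.png

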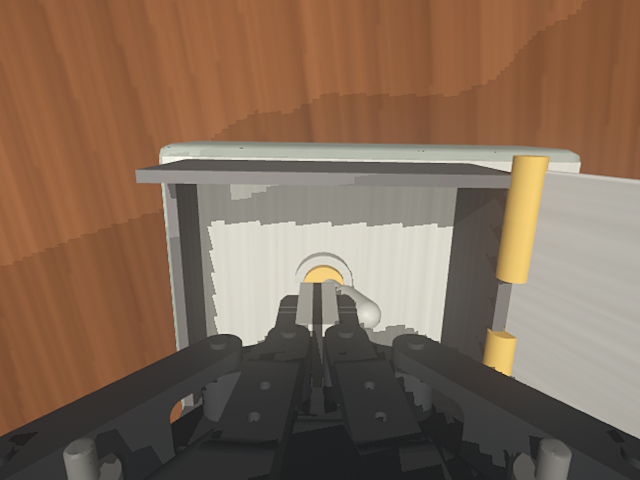

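drive_tool --moves '[0,0.1,0,0,0,0,0,0,0.2,0,0,0,0,0,0,0.3,0,0,0,0,0,0,0.3,0,0,0,0,0,0,0.3,0,0,0,0,0,0,0.3,0,0,0,0,0,0,0.3,0,0,0,0,0,0,0.3,0,0,0,0,0,0,0.3,0,0,0,0,0,0,0.3,0,0,0,0,0]'

```text
time: 25.6
tcp_pos: [505.3, 147.6, 92.6]
ee_rot: [0.749, 0.663, -0.002, 0.001]
ft_force: [-18.6, 3.5, 3.3]
finger_gap: -0.2
```

drive_tool --moves '[0,-1,0,0,0,0,0,0,-3,0,0,0,0,0,0,-3.5,-3,0,0,0,0,0,-3.5,-7,0,0,0,0,0,-3.5,-11,0,0,0,0,0,-3.5,-15,0,0,0,0,0,-2,-19,0,0,0,0,0,0,-21,0,0,0,0.3,0,3,-21.5,0,0,0,0.3,0,3,-21.5,0,0,0,0.3]'

```text
time: 26.6
tcp_pos: [539.8, 143.5, 308.6]
ee_rot: [0.75, 0.662, 0.001, 0.003]
ft_force: [-0.9, 1.4, -0.6]
finger_gap: 25.6
```

Run:
```python
from h import *
import pickle
o=observe()
w=snapshot("wrist");cv2.imwrite("pics/w22.png",w["color"][:,:,::-1]);pickle.dump(w,open("w22.pkl","wb"))
print(o["tcp_pos"],o["ft_force"],o["finger_gap"],yaw(o))
P=np.array([507.1,147.9,70]);xw=np.array([np.cos(np.radians(-7)),np.sin(np.radians(-7)),0])
for th in (-.45,0.3,.45): print(th,proj(w,P+36*np.sin(th)*xw+[0,0,36*np.cos(th)]))
print(rel([650.5,131,300],down(83)))
```

```text
[539.7977682  143.50062322 308.55924082] [-0.90625544  1.38132719 -0.59859284] 25.639405618240428 82.85225225753726
-0.45 [[262.37927802 205.29460482]]
0.3 [[291.13934609 205.61690609]]
0.45 [[296.77750122 205.18998136]]
(array([ 0.1 , 11.31,  0.84]), array([ 0.004,  0.003, -0.001]))
```

View pics/w22.png

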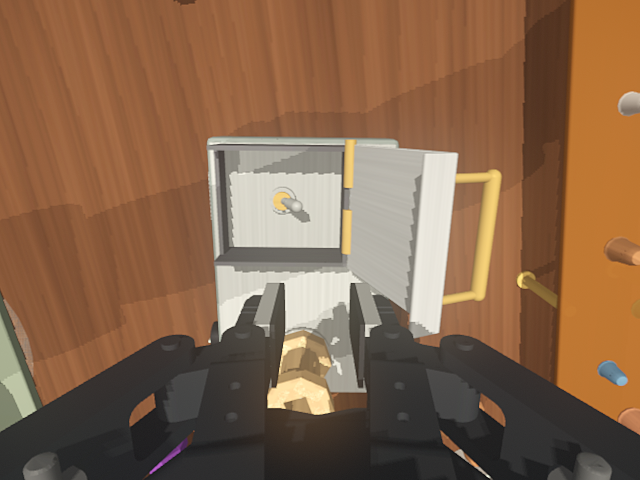

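Run:
```python
from h import *
import pickle
w=pickle.load(open("w22.pkl","rb"))
A=onz(w,495,175,205);B=onz(w,479,297,205);print(A,B,np.linalg.norm(A-B),(A+B)/2)
H=np.array([568.6,140.3,114]);xw=np.array([np.cos(np.radians(-7)),np.sin(np.radians(-7)),0]);r=np.hypot(115,43);a0=np.arctan2(43,115)
for phi in (1.85,1.95): 
  p=H-xw*r*np.cos(a0+phi)+[0,0,r*np.sin(a0+phi)]; print(phi,p,proj(w,p)," seen mid",(487,236))
```

```text
[656.56237931 168.33473643 205.        ] [645.47854461  85.59515065 205.        ] 83.47868259019131 [651.02046196 126.96494354 205.        ]
1.85 [641.08337462 131.40016067 212.69626773] [[476.12649897 237.180422  ]]  seen mid (487, 236)
1.95 [650.50100113 130.24382154 204.91259148] [[485.76474805 233.96411307]]  seen mid (487, 236)
```

drive_tool --moves '[0,3,0,0,0,0,0.25,0,6,0,0,0,0,0.25,0,9,0.2,0,0,0,0.25,0.1,10.8,0.4,0,0,0,0.25,0.1,11.3,0.8,0,0,0,0.25,0.1,11.3,2,0,0,0,0.25,0.1,11.3,4,0,0,0,0.25,0.1,11.3,5,0,0,0,0.25,0.1,11.3,5,0,0,0,0.25,0.1,11.3,5,0,0,0,0.25]'

```text
time: 27.65
tcp_pos: [649.2, 131.7, 259.1]
ee_rot: [0.749, 0.663, -0.0, 0.002]
ft_force: [1.0, -0.2, 0.8]
finger_gap: 21.5
```

Run:
```python
from h import *
o=observe()
w=snapshot("wrist");cv2.imwrite("pics/w23.png",w["color"][:,:,::-1])
print(o["tcp_pos"],o["ft_force"],o["finger_gap"],yaw(o))
print(rel([650.5,130.5,190],down(83)),proj(w,[650.5,130.2,205]))
```

```text
[649.20419689 131.73383276 259.11744299] [ 0.96210017 -0.23698312  0.76002122] 21.48579448580516 83.01553125083215
(array([-0.09,  0.1 ,  6.93]), array([0.003, 0.003, 0.   ])) [[319.63554738 261.8057611 ]]
```

View pics/w23.png

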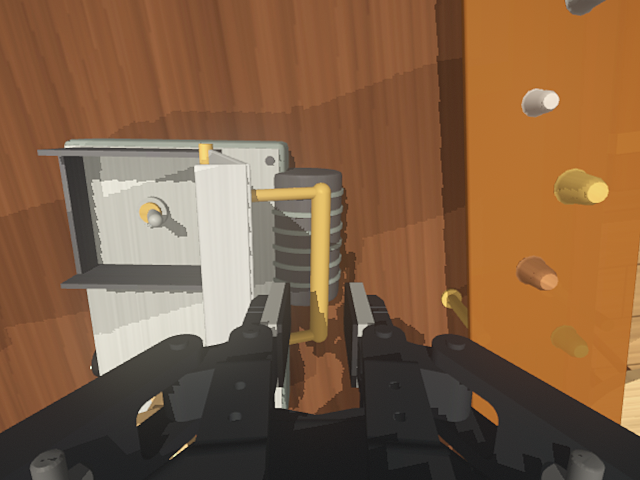

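drive_tool --moves '[0,0.15,2,0,0,0,0.25,0,0.15,4,0,0,0,0.25,0,0.15,5.5,0,0,0,0.25,0,0.15,6.5,0,0,0,0.25,0,0.15,6.9,0,0,0,0.25,0,0.15,6.9,0,0,0,0.25,0,0.15,6.9,0,0,0,0,0,0.15,6.9,0,0,0,0,0,0.15,6.9,0,0,0,0,0,0.15,6.9,0,0,0,0]' --squeeze 30

```text
time: 28.7
tcp_pos: [651.0, 131.3, 190.1]
ee_rot: [0.749, 0.663, -0.0, 0.002]
ft_force: [-3.3, -0.4, 6.9]
finger_gap: 8.6
```

Run:
```python
from h import *
o=observe()
print(o["tcp_pos"],o["ft_force"],o["finger_gap"],yaw(o))
H=np.array([568.6,140.3,114]);xw=np.array([np.cos(np.radians(-7)),np.sin(np.radians(-7)),0]);r=np.hypot(115,43);a0=np.arctan2(43,115)
R0=R.from_quat(o["ee_rot"])
f=lambda phi:H-xw*r*np.cos(a0+phi)+np.array([0,0,r*np.sin(a0+phi)])
for phi in np.arange(1.95,-.01,-.15): print(round(phi,2),(R0.inv().apply(f(phi)-f(1.95))/10).round(2))
```

```text
[650.95198915 131.28232876 190.10237733] [-3.26049653 -0.38467423  6.87198745] 8.636539078409973 83.0029943550342
1.95 [0. 0. 0.]
1.8 [-0.   -1.45 -1.14]
1.65 [-0.01 -3.05 -2.04]
1.5 [-0.01 -4.77 -2.7 ]
1.35 [-0.01 -6.57 -3.09]
1.2 [-0.01 -8.4  -3.21]
1.05 [-1.000e-02 -1.023e+01 -3.050e+00]
0.9 [-1.000e-02 -1.202e+01 -2.630e+00]
0.75 [-1.000e-02 -1.373e+01 -1.940e+00]
0.6 [ -0.   -15.31  -1.  ]
0.45 [  0.   -16.74   0.17]
0.3 [ 1.000e-02 -1.797e+01  1.530e+00]
0.15 [ 1.000e-02 -1.899e+01  3.060e+00]
0.0 [  0.02 -19.77   4.73]
```

drive_tool --moves '[0,-0.7,-0.6,0,0,0,0,0,-1.45,-1.15,0,0,0,0,0,-3.05,-2.05,0,0,0,0,0,-4.8,-2.7,0,0,0,0,0,-6.6,-3.1,0,0,0,0,0,-8.4,-3.2,0,0,0,0,0,-10.2,-3.05,0,0,0,0,0,-12,-2.65,0,0,0,0,0,-12,-2.65,0,0,0,0,0,-12,-2.65,0,0,0,0]'

```text
time: 29.7
tcp_pos: [531.1, 146.9, 216.5]
ee_rot: [0.749, 0.663, 0.0, 0.002]
ft_force: [-3.5, 4.7, 11.0]
finger_gap: 8.5
```

Run:
```python
from h import *
o=observe()
s=snapshot("scene"); crop(s,(230,110,450,360),2.4,"s24.png")
print(o["tcp_pos"],o["ft_force"],o["finger_gap"],yaw(o))
```

```text
[531.05744563 146.87020057 216.49211918] [-3.47608423  4.67140375 10.98552817] 8.464988708706327 83.06687719414357
```

View pics/s24.png

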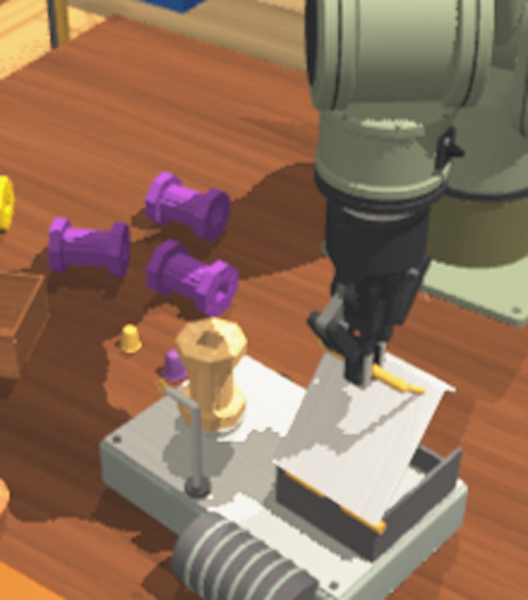

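drive_tool --moves '[0,-0.8,0.3,0,0,0,0,0,-1.7,0.7,0,0,0,0,0,-3.3,1.65,0,0,0,0,0,-4.7,2.8,0,0,0,0,0,-5.9,4.2,0,0,0,0,0,-6.5,4.9,0,0,0,0,0,-7,5.7,0,0,0,0,0,-7.4,6.5,0,0,0,0,0,-7.7,7.2,0,0,0,0,0,-7.75,7.4,0,0,0,0]'

```text
time: 30.75
tcp_pos: [454.9, 156.1, 141.6]
ee_rot: [0.749, 0.663, 0.001, 0.002]
ft_force: [-1.3, 5.8, 14.7]
finger_gap: 8.5
```

Run:
```python
from h import *
o=observe()
s=snapshot("scene"); crop(s,(230,110,450,360),2.4,"s25.png")
print(o["tcp_pos"],o["ft_force"],o["finger_gap"],yaw(o))
```

```text
[454.87254577 156.10478409 141.5592479 ] [-1.26479813  5.82114188 14.69433688] 8.472218085819032 83.05933461316637
```

View pics/s25.png

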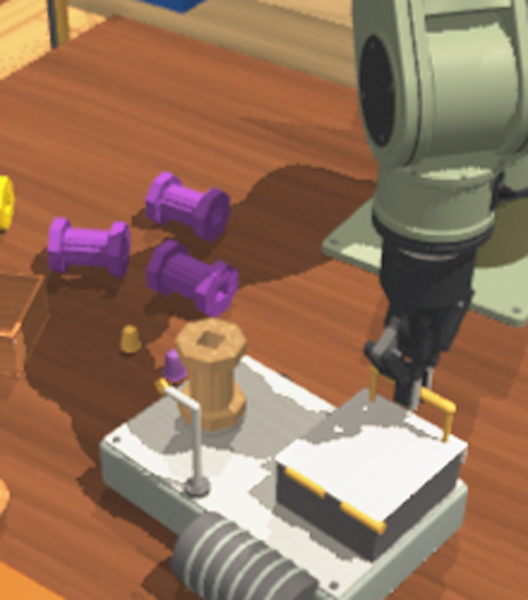

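Shut. Next I open the fingers around the bar and lift straight up.

drive_tool --moves '[0,0,0,0,0,0,0.6,0,0,0,0,0,0,0.6,0,0,0,0,0,0,0.6,0,0,0,0,0,0,0.6,0,0,-0.5,0,0,0,0.6,0,0,-2,0,0,0,0.6,0,0,-4,0,0,0,0.6,0,0,-7,0,0,0,0.6,0,0,-10,0,0,0,0.6,0,0,-11,0,0,0,0.6]'

```text
time: 31.8
tcp_pos: [455.2, 155.7, 254.0]
ee_rot: [0.749, 0.663, 0.001, 0.003]
ft_force: [-0.2, -0.2, -0.7]
finger_gap: 51.1
```

Run:
```python
from h import *
import pickle
o=observe()
s=snapshot("scene"); cv2.imwrite("pics/s26.png",s["color"][:,:,::-1])
w=snapshot("wrist");cv2.imwrite("pics/w26.png",w["color"][:,:,::-1])
print(o["tcp_pos"],o["ft_force"],o["finger_gap"],o["joint_velocities"].round(3))
A,B=[454.5,154.6,157],[504,-24.3,160]
print(proj(w,[A]),proj(s,[A,B]))
```

```text
[455.16570451 155.68767272 254.04768699] [-0.20035008 -0.17279807 -0.70028462] 51.11140491631731 [ 0.035 -0.09  -0.042 -0.124 -0.075  0.226  0.072]
[[315.27265247 239.61728099]] [[400.82687387 271.02542253]
 [317.19857273 251.50611266]]
```

View pics/s26.png

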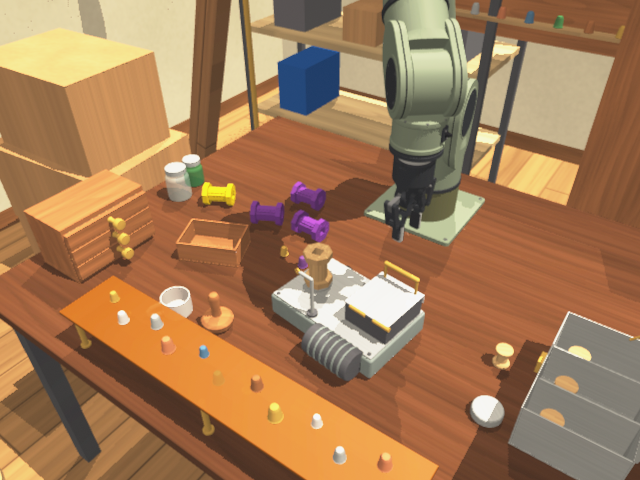

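View pics/w26.png

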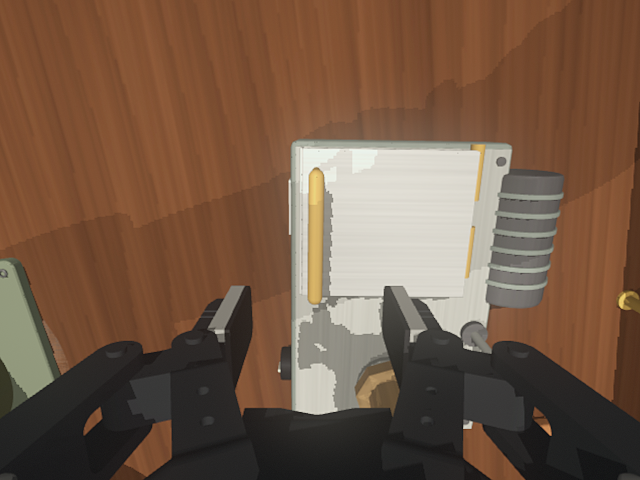

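The guard is shut: the bar's middle is at (316,237), and the shut position projects to (315,240). The bobbin's top is at about (318,251), where a home bobbin should be at (317,252). The bystanders look unmoved and the gripper is clear of everything. Handing in.

Run:
```python
from bench import *
print(close_job())
```

```text
the job is handed in; nothing more can be done
None
```

The winder job is done and handed in at about 32 s of the 72 s allowed; the hand-in reports no verdict.

- **Bobbin:** I lifted it from the tray, stood it on the bench and regripped it from above. The camera put the spindle's square at about 10.5°, so I turned the bobbin to match, and it slid fully home without stopping on the shoulder. In the last pictures its top is within about 1 pixel of the home position.
- **Toggle:** With the guard held open on its stop, I pushed the toggle back until it hit its end stop (about 19 N). The next picture showed its tip at the fully-back position.
- **Guard:** I carried it down by its bar at about 1.5 rad/s or less. The last picture shows the bar within about 3 pixels of the shut position.
- **Bystanders and robot:** The bystanders look unmoved by eye; I did not measure them. The gripper was clear with under 1 N on the wrist.

One move call was refused for its format; nothing moved, and I sent it again. With the guard down, the toggle could not be seen again at the end. No check disagreed.

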